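# Unhook the tray lid from its screw and cover the matching tray

## Robot

A 7-joint arm with a two-finger parallel gripper is mounted at the origin on the work surface; the furniture and walls round the work are solid. World frame = base frame: x ahead of the robot, y to its left, z up, the work surface at z = 0. Lengths are in m, angles in rad, forces in N, time in s.
With the tool pointing down it reaches from about 0.4 to 0.85 m from the base axis. Payload 10.4 kg.
Tool frame: the origin (TCP) lies on the front face of the gripper's body, between the roots of the fingers; the fingertips stand 73 mm ahead of it and the grasp point (between the pads) lies 54 mm ahead of it; x points along the fingers, y is the direction in which the jaws open and shut, and the axes are right-handed (so a half turn about x gives the same grasp; the last joint's range is limited). The gripper opens to 85 mm and grips with 20 to 120 N. Pads are 22 mm wide; open, the fingers measure 114 mm over their backs; the gripper's body (76 mm by 85 mm) begins 54 mm behind the grasp point. The pads swing forward as they close: fully open they stand 13 mm farther back than shut.
Start: joints at [-1.16, 0.332, -0.065, 1.46, 0.022, 1.35, -0.088], TCP at [0.263, 0.567, 0.304] pointing down, gripper open.
Joint ranges: [-2.6, 2.6], [-0.5, 2.12], [-1.47, 1.34], [0.16, 2.42], [-1.27, 4.41], [0.06, 2.06], [-2.6, 2.6]. Speed limits (rad/s): [2.22, 2.22, 2.79, 2.79, 3.14, 3.14, 3.14].

## Interface

Orientations are given as a unit quaternion [x, y, z, w].
In Python, from workcell import manip gives the robot as it stands. The module is installed in compiled form; this text tells all that it offers.
- The arm moves only by the tool arm_command, never from a script. Its argument "moves" is a list that holds one entry, the list of rows, each a list of 5 numbers: the closure, from 0 (fully open) to 1 (shut), then the shift along the tool's x, y, z in units of 25 mm (1.0 is 25 mm), then the turn about the tool's x in degrees. A call has 1 to 12 rows; each row shifts and turns the commanded pose from where the row before left it, along the tool's axes as they then stand; what a row does not reach is not made up. A row lasts 1/12 s, in which the tool goes at most 41.7 mm and 7.16 degrees, less where a joint would pass 70% of its speed; a pose out of reach is approached as far as the arm can. A call is refused whole if a number of a shift passes 1 or a number of a turn 7.16, either way. A call with a gripper value outside its range is refused whole. The fingers move at their own pace and stop on an object; "force" is the grip in N (left out, the last holds). Time passes only in rows, so rows that do not move let the fingers close. It gives the time, the measured TCP pose, the force and the opening at its end, in the units of the state.
- manip.get_obs(): the state, without advancing time (a new reading comes with each control period).
- manip.camera(name): name is "scene" or "top"; returns the picture (480x640x3 uint8, red, green, blue); there is no depth.
- manip.camera_info(name): a dict with "vfov" (degrees; the focal length in pixels is half the picture's height over the tangent of half this angle, whatever the lens; pixels are square), "cx", "cy" (the principal point, pixels), "dist_coeffs" ([k1, k2, p1, p2, k3] as OpenCV has them; the pictures are not rectified), "pose" (4x4, takes a point from camera to world coordinates). Camera axes: x right, y down, z forward; pixel columns grow to the right and rows downward; lengths in m; the calibration is good to about 2 mm. A picture is of the moment at which its call begins. camera_info takes no time and is no camera call.
- manip.hand_in(): hands the job in, once; it reports no verdict.
Trained networks look in the newest picture that a camera, given by its name, has taken for a name from the list of things; names that differ only in an ending like _2 or _b are one class to them, and where a whole thing is asked for, a point or a joint stands for the part that bears it (a point fixed in the world has none). Each returns a list of dicts, best first, with "confidence" (0 to 1); they miss things now and then, are a little off and sometimes report something else, mostly with a low value. They report only what shows in the picture. A call takes as long as a camera call.
- manip.regions_of(query, camera): "mask" (480x640 bool, what is visible of it) and "rect" ([left, top, right, bottom] in pixels, round what is visible of it).
- manip.pinpoint(query, camera): "pixel" ([row, column] in pixels: a listed point, or the origin of a listed thing).
The state is a dict: "clock": time; "joint_pos": joint angles; "joint_velocities": joint speeds; "tau": joint torques, N m; "position": TCP position; "ee_rot": TCP orientation; "ft_force": force on the tool from outside, world axes, zero at the start; "torque": the same for the moment, N m; "grip_width": opening from 0.0 (shut) to 1.0 (fully open).
Only numpy, scipy, OpenCV 4.12 (cv2) and the standard library are available. Lean on these libraries where they do the work, as an engineer would, in place of code of your own. Each camera call takes 0.05 s, during which the arm holds its last target.

## Task

Take the wooden lid off the sloping board: it hangs on a hidden screw by an L-shaped keyhole in its back, so slide it up the slope to the stop, then to the left to the stop, then pull it straight off, without forcing it. Then lay it flat, handle up, squarely over the one open tray whose shape it matches, so that it covers the tray, and let go. Do not push the trays or the other things about.

Things in the scene. Friction and masses are not known exactly. Their poses are not given: they have to be found in the camera images.
- lid_grip (a point): Middle of the bar handle (70 long, 16 thick, 32 mm high) across the front of the wooden lid, 32 mm out from the lid's back, 16 mm below the bar's top. Axes: z out of the lid's front (along the bar's height); x along the lid's length, at the start pointing up the slope; y along the bar, at the start to the robot's left.
- lid: The wooden lid, 130 (x) x 90 (y) x 16 mm without its bar, 0.16 to 0.28 kg, held by a screw in a blind keyhole in its back. Origin: centre of its back, the underside when laid flat; axes as lid_grip. Off: up the slope (+x) to a stop, aside (+y) to a stop, then out (+z) 20 mm or more. Elsewhere it jams; sliding takes a few N (less if eased off the face first; it has 2 mm of play in z).
- lid_back (a point): Where the L-shaped keyhole begins, in the lid's back (same point as lid). Upward travel to the first stop is anything from 6 to 22 mm: the screw's height differs and is not given, so feel for it. Keep that height to 1.5 mm. Sideways travel to the second stop is about 27 mm. The entry hole leaves about 1.5 mm to spare at the stops, more if eased back 1 mm from each.
- board: Fixed grey hanger board, 170 wide, face 190 mm long sloping up away from the robot at 26 degrees from level (so its front looks up and back toward the robot, and the lid's bar stands out 26 degrees from vertical). Origin: centre of its foot on the bench; x level, away from the robot, y to its left, z up. The lid's lower end rests on a ledge 12 mm high along the foot of the face.
- board_hang (a point): Point on the board's face under the centre of the lid's back as it hangs at the start (axes as board).
- tray_long: Open plywood tray, 120 (x) x 80 (y) x 40 mm high, walls 6 mm, with two blue rolls in it; origin under its centre on the bench, z up. 0.9 kg, loose.
- tray_square: Open plywood tray, 100 x 100 x 40 mm high, with two brown sticks in it; origin under its centre, z up. Loose.
- stamp: Hand stamp with wooden handle, 26 x 50 x 74 mm, origin under its centre.
- tape: Roll of brown packing tape lying flat, 96 across, 48 mm high, origin under its centre.
- masking: Roll of masking tape lying flat, 92 across, 25 mm high, origin under its centre.

How it is judged:
By the outcome, as a careful person would: the job done as asked, in the order asked, and still so for the second after the job is handed in, with the robot touching nothing.
It also fails if it takes over 45 s, if anything falls off the work surface, if the arm or the gripper's body presses on something with over 40 N, if the wrist force passes 120 N, or if a joint passes its speed limit or range.

## Working session

There is one attempt and no reset: what is moved stays moved. The work goes in short steps, Python scripts to look and compute and a tool call to move; the robot and the scene stay as the last step left them, time stands still between calls to the robot, and variables do not carry over. Pictures are saved under pics/ and viewed, and the job is handed in when it is done.

Besides the shell and the picture viewer there is one more tool, called after "Emit:" as name(argument=value, ...) on one line, values as JSON. arm_command: Moves the arm, as the interface text tells. Its arguments: {"type":"object","properties":{"moves":{"type":"array","items":{"type":"array","items":{"type":"array","items":{"type":"number"}}}},"force":{"type":"number"}},"required":["moves"]}

```bash
mkdir -p pics; ls; python3 - <<'E'
from workcell import manip
import cv2,numpy as np
np.set_printoptions(precision=4,suppress=True)
for n in ("scene","top"):
    im=manip.camera(n); cv2.imwrite(f"pics/{n}0.png",im[:,:,::-1]); i=manip.camera_info(n); print(n,i)
print(manip.get_obs())
E
```

```text
pics
scene {'vfov': 50.746165783104914, 'cx': 325.9998103772048, 'cy': 230.87517287382786, 'dist_coeffs': array([0.0241, 0.    , 0.    , 0.    , 0.    ]), 'pose': array([[-0.7775, -0.2895,  0.5584,  0.0233],
       [-0.6289,  0.3645, -0.6867,  0.9916],
       [-0.0047, -0.8851, -0.4655,  0.4819],
       [ 0.    ,  0.    ,  0.    ,  1.    ]])}
top {'vfov': 50.336093483478486, 'cx': 317.4902104746108, 'cy': 240.64492001327721, 'dist_coeffs': array([-0.0496,  0.    ,  0.    ,  0.    ,  0.    ]), 'pose': array([[ 0.0099, -0.9869,  0.161 ,  0.3801],
       [-0.9995, -0.005 ,  0.0312,  0.3563],
       [-0.03  , -0.1612, -0.9865,  0.937 ],
       [ 0.    ,  0.    ,  0.    ,  1.    ]])}
{'clock': 0.1, 'joint_pos': array([-1.1596,  0.3328, -0.0647,  1.4608,  0.0216,  1.3499, -0.0885]), 'joint_velocities': array([-0.0006, -0.001 , -0.0012, -0.0025,  0.0009, -0.0006,  0.    ]), 'tau': array([  0.0023, -62.6749,   0.0496, -39.2429,   0.0163,   0.007 ,
        -0.    ]), 'position': array([0.2626, 0.5669, 0.3032]), 'ee_rot': array([ 0.1518,  0.6906, -0.1526,  0.6905]), 'ft_force': array([-0.1214,  0.8743,  0.3956]), 'torque': array([ 0.0074, -0.0182,  0.0555]), 'grip_width': 0.9988108150614815}
```

View pics/scene0.png

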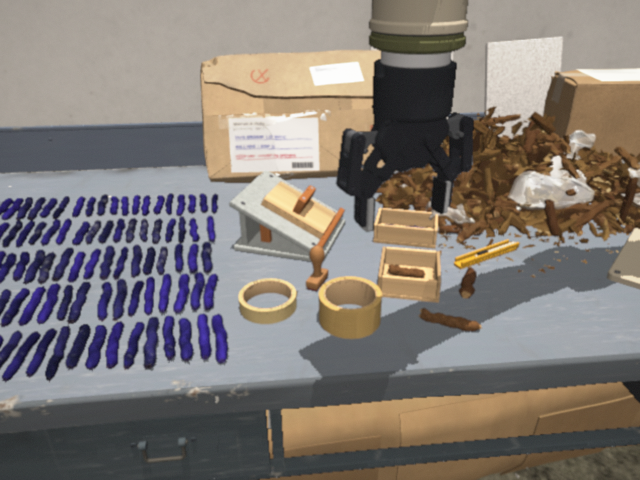

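View pics/top0.png

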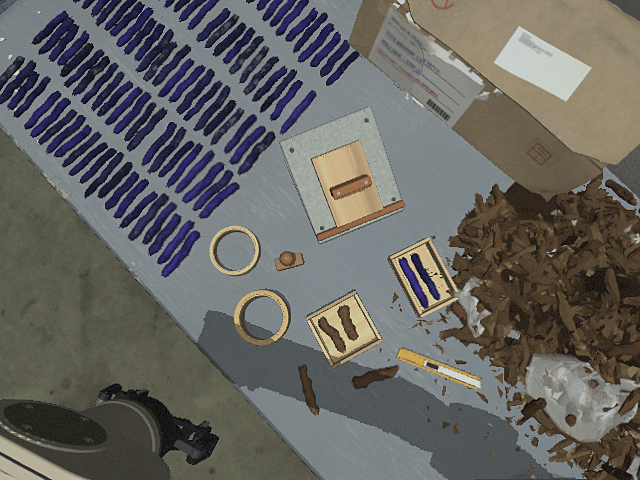

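```bash
cat > h.py <<'E'
import numpy as np,cv2
from workcell import manip
from scipy.spatial.transform import Rotation as R
np.set_printoptions(precision=4,suppress=True)
def cam(n):
    i=manip.camera_info(n); f=240/np.tan(np.radians(i['vfov'])/2)
    K=np.array([[f,0,i['cx']],[0,f,i['cy']],[0,0,1.]]); return K,np.array(i['dist_coeffs'],float),np.array(i['pose'])
def proj(n,P):
    K,d,T=cam(n); Ti=np.linalg.inv(T); rv,_=cv2.Rodrigues(Ti[:3,:3])
    return cv2.projectPoints(np.asarray(P,float).reshape(-1,1,3),rv,Ti[:3,3],K,d)[0].reshape(-1,2)
def ray(n,uv):
    K,d,T=cam(n); p=cv2.undistortPoints(np.asarray(uv,float).reshape(-1,1,2),K,d).reshape(-1,2)
    D=np.c_[p,np.ones(len(p))]@T[:3,:3].T; return T[:3,3],D
def onz(n,uv,z):
    o,D=ray(n,uv); return o+D*((z-o[2])/D[:,2])[:,None]
def tri(uv1,uv2):
    o1,d1=ray('scene',[uv1]);o2,d2=ray('top',[uv2]);d1=d1[0];d2=d2[0]
    s,_,_,_=np.linalg.lstsq(np.c_[d1,-d2],o2-o1,rcond=None)
    a=o1+s[0]*d1;b=o2+s[1]*d2; return (a+b)/2,np.linalg.norm(a-b)
E
python3 - <<'E'
from h import *
import pickle
ims={n:manip.camera(n) for n in("scene","top")}
out={}
for q in ["lid_grip","lid","board","board_hang","tray_long","tray_square","stamp","tape","masking"]:
    pp={}
    for n in ("scene","top"):
        r=manip.pinpoint(q,n)[:2]; pp[n]=[(np.round(x['pixel'],1),round(x['confidence'],2)) for x in r]
    print(q,pp)
    if all(pp.values()): print("   ",*tri(pp['scene'][0][0][::-1],pp['top'][0][0][::-1]))
for q in ["lid","board","tray_long"]:
    for n in ("scene","top"):
        r=manip.regions_of(q,n); print(q,n,[(x['rect'],round(x['confidence'],2),x['mask'].sum()) for x in r[:2]]); out[q,n]=r
pickle.dump((ims,out),open('seg.pkl','wb'))
print(manip.get_obs()['clock'])
E
```

```text
lid_grip {'scene': [(array([198.4, 303.5]), 0.67)], 'top': [(array([185.7, 353. ]), 0.64)]}
    [0.6178 0.3246 0.0829] 0.005101947524309664
lid {'scene': [(array([207.8, 295.4]), 0.78)], 'top': [(array([182.2, 346.3]), 0.85)]}
    [0.6296 0.3357 0.0635] 0.00524547679836189
board {'scene': [(array([234.7, 293.2]), 0.64), (array([238.1, 404.2]), 0.61)], 'top': []}
board_hang {'scene': [(array([211. , 298.4]), 0.79)], 'top': [(array([183.7, 346.4]), 0.64)]}
    [0.6266 0.334  0.0574] 0.0005834483394876452
tray_long {'scene': [(array([235.5, 402.5]), 0.75), (array([208.9, 294.7]), 0.64)], 'top': [(array([281.4, 420.9]), 0.81), (array([330.4, 342.5]), 0.72)]}
    [0.4632 0.1989 0.0007] 0.011122572125427712
tray_square {'scene': [(array([283. , 408.5]), 0.73)], 'top': [(array([328.9, 342.7]), 0.86), (array([185., 346.]), 0.23)]}
    [ 0.3718  0.3389 -0.0019] 0.0008300471740535427
stamp {'scene': [(array([284. , 311.9]), 0.62)], 'top': [(array([261.4, 290.4]), 0.66)]}
    [ 0.4984  0.439  -0.0053] 0.009565764181600593
tape {'scene': [(array([321. , 353.5]), 0.9)], 'top': []}
masking {'scene': [(array([304. , 267.9]), 0.8)], 'top': [(array([183.4, 345.2]), 0.72)]}
    [ 0.7102  0.3376 -0.2023] 0.025328234278520115
lid scene [([260.7, 180.4, 337.2, 242.2], 0.78, np.int64(2139))]
lid top []
board scene [([229.4, 169.8, 346.3, 262.4], 0.93, np.int64(4755))]
board top [([277.5, 108.2, 404.6, 245.6], 0.8, np.int64(7127))]
tray_long scene [([375.4, 209.0, 438.6, 247.6], 0.56, np.int64(2032))]
tray_long top [([389.9, 240.2, 458.8, 317.0], 0.95, np.int64(3293))]
1.4
```

```bash
python3 - <<'E'
import pickle,cv2
ims,o=pickle.load(open('seg.pkl','rb'))
def crop(n,x,y,w,h,s,f): cv2.imwrite(f,cv2.resize(ims[n][y:y+h,x:x+w,::-1],None,fx=s,fy=s,interpolation=cv2.INTER_CUBIC))
crop('top',270,95,150,155,4,'pics/b_top.png'.replace('b_','b1_'))
crop('top',380,225,90,105,5,'pics/t1_top.png')
crop('scene',225,160,220,110,3.5,'pics/b1_scene.png')
E
```

```text
(no output)
```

View pics/b1_top.png

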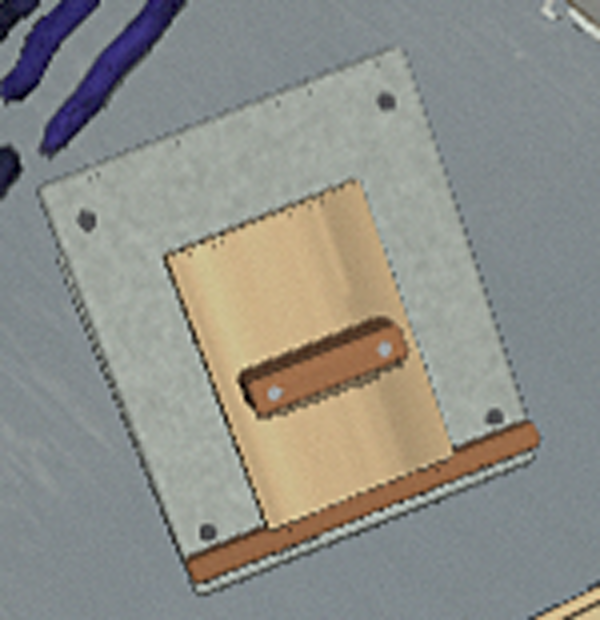

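View pics/t1_top.png

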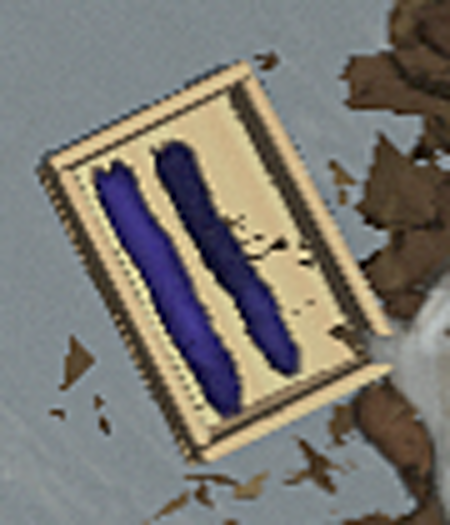

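View pics/b1_scene.png

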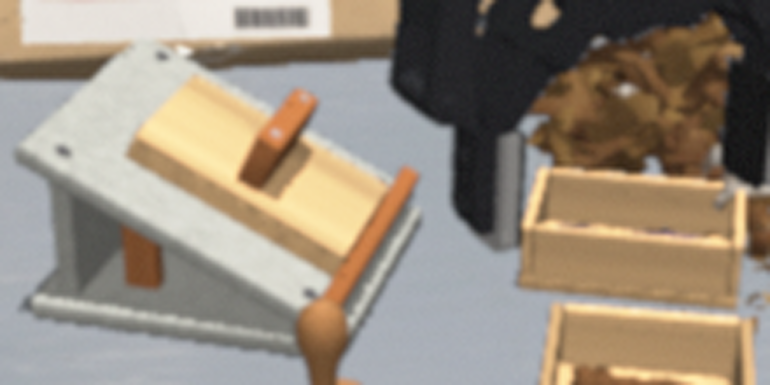

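```bash
cat > fit.py <<'E'
from h import *
from scipy.optimize import least_squares
def c(p,s,o): return (np.array(p,float)+.5)/s-.5+np.array(o)
T=lambda p:c(p,4,(270,95)); S=lambda p:c(p,3.5,(225,160)); T2=lambda p:c(p,5,(380,225))
lid=[([65,45,16],'top',T((165,255))),([65,-45,16],'top',T((357,182))),([-65,-45,16],'top',T((453,455))),([-65,45,16],'top',T((267,528))),
([0,0,48],'top',T((330,371))),
([65,-45,16],'scene',S((195,75))),([65,45,16],'scene',S((130,140))),([-65,45,16],'scene',S((332,270))),([0,0,48],'scene',S((292.5,113)))]
def Rl(yaw): return R.from_euler('z',yaw).as_matrix()@R.from_euler('y',-26,degrees=True).as_matrix()
def res(p,ob,tilt):
    M=Rl(p[3]) if tilt else R.from_euler('z',p[3]).as_matrix()
    return np.concatenate([proj(n,[p[:3]+M@np.array(q)/1000])[0]-uv for q,n,uv in ob])
for ob in (lid,[o for o in lid if o[1]=='top']):
    r=least_squares(res,[.63,.335,.06,.3],args=(ob,True)); print("lid",r.x,np.degrees(r.x[3]));print(r.fun.reshape(-1,2).round(1).tolist())
tray=[([60,40,40],'top',T2((42,160))),([60,-40,40],'top',T2((243,62))),([-60,40,40],'top',T2((195,460))),([-60,-40,40],'top',T2((402,358))),
([60,40,40],'scene',S((522,233))),([60,-40,40],'scene',S((540,170))),([-60,-40,40],'scene',S((748,184))),([-60,40,40],'scene',S((742,238)))]
for ob in (tray,[o for o in tray if o[1]=='top']):
    f=lambda p:res([p[0],p[1],0,p[2]],ob,False)
    r=least_squares(f,[.463,.2,.4]); print("tray",r.x,np.degrees(r.x[2]));print(r.fun.reshape(-1,2).round(1).tolist())
E
python3 fit.py; python3 -c "
from h import *
o=manip.get_obs();M=R.from_quat(o['ee_rot']).as_matrix();print(M)"
```

```text
lid [0.6301 0.3345 0.0517 0.3769] 21.5935355586128
[[0.3, -0.2], [0.9, -0.3], [-0.5, 0.3], [-0.6, -0.1], [-1.0, -0.6], [-0.1, 0.6], [0.4, -0.5], [2.5, -2.2], [-1.4, 2.3]]
lid [0.6298 0.3343 0.0513 0.3912] 22.416865963203538
[[0.2, 0.5], [0.5, -0.3], [-0.0, -0.1], [0.1, 0.2], [-0.7, -0.4]]
tray [0.4639 0.1981 0.4688] 26.862659744691975
[[-0.6, -0.5], [-0.8, -0.8], [0.9, 1.0], [0.0, 0.7], [-0.2, -2.2], [-0.3, -1.4], [-0.3, -0.4], [0.7, 2.2]]
tray [0.4641 0.1979 0.4617] 26.456196036635212
[[-0.3, -0.8], [-0.4, -0.9], [0.7, 0.8], [0.0, 0.8]]
[[ 0.      0.4203  0.9074]
 [ 0.0001  0.9074 -0.4203]
 [-1.      0.0001 -0.    ]]
```

Emit:
arm_command(moves=[[[0, 0.1, -0.2, 1, 0], [0, 0.1, -0.2, 1, 0], [0, 0.1, -0.2, 1, 0], [0, 0.1, -0.2, 1, 0], [0, 0.1, -0.2, 1, 0], [0, 0.1, -0.2, 1, 0], [0, 0.1, -0.2, 1, 0], [0, 0.1, -0.2, 1, 0], [0, 0.1, -0.2, 1, 0], [0, 0.1, -0.2, 1, 0], [0, 0.1, -0.2, 1, 0], [0, 0.1, -0.2, 1, 0]]])

```text
clock: 2.4
position: [0.5106, 0.3858, 0.2739]
ee_rot: [0.152, 0.691, -0.152, 0.691]
ft_force: [0.1, 0.3, -0.3]
grip_width: 0.998
```

Emit:
arm_command(moves=[[[0, 0.1, -0.1, 1, 0], [0, 0.1, -0.1, 1, 0], [0, 0.1, -0.1, 1, 0], [0, 0.1, 0, 1, 0], [0, 0.1, 0, 0.8, 0], [0, 0, 0, 0, -7], [0, 0, 0, 0, -7], [0, 0, 0, 0, -7], [0, 0, 0, 0, -7], [0, 0, 0, 0, -7], [0, 0, 0, 0, -7], [0, 0, 0, 0, -5]]])

```text
clock: 3.4
position: [0.6154, 0.3293, 0.2614]
ee_rot: [-0.138, 0.694, 0.138, 0.693]
ft_force: [0.0, 0.5, -0.5]
grip_width: 1.002
```

```bash
python3 - <<'E'
from h import *
o=manip.get_obs();M=R.from_quat(o['ee_rot']).as_matrix();print(M,o['position'],np.degrees(np.arctan2(M[1,1],M[0,1]))-90)
for n,(x,y) in (("scene",(220,90)),("top",(260,95))):
    im=manip.camera(n); 
    cv2.imwrite(f"pics/{n}2.png",cv2.resize(im[y:y+180,x:x+180,::-1],None,fx=3.3,fy=3.3,interpolation=cv2.INTER_CUBIC))
E
```

```text
[[-0.0001 -0.383   0.9238]
 [ 0.0001  0.9238  0.383 ]
 [-1.      0.0001 -0.    ]] [0.6154 0.3293 0.2614] 22.519128905743088
```

View pics/scene2.png

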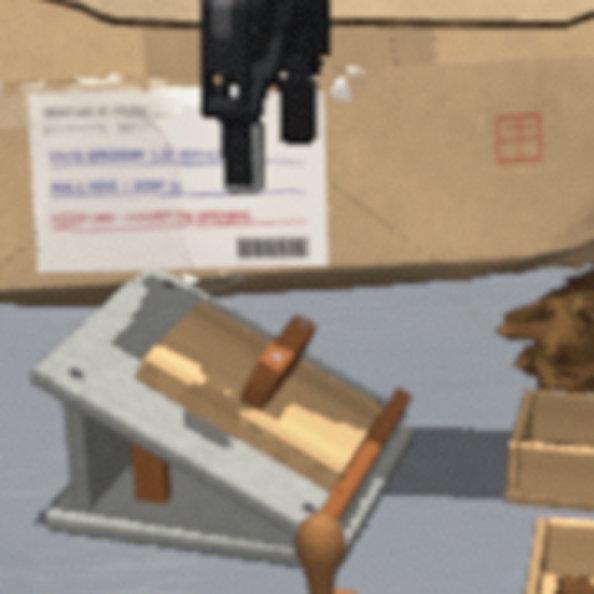

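View pics/top2.png

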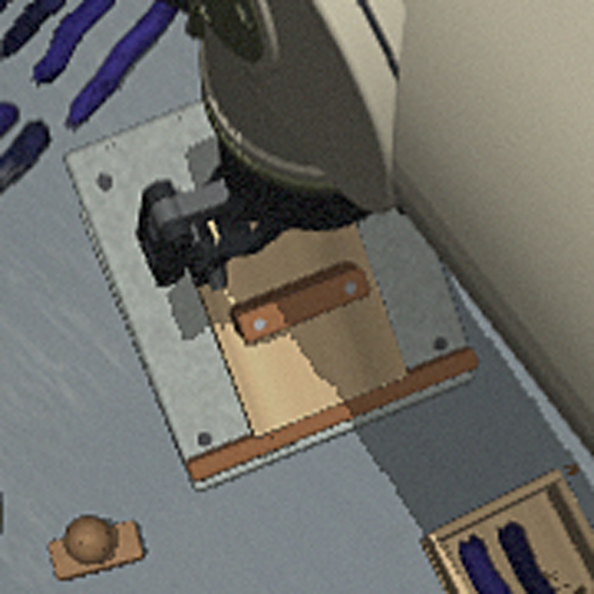

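```bash
python3 - <<'E'
from h import *
o=manip.get_obs();M=R.from_quat(o['ee_rot']).as_matrix()
for x in (55,60,65,73):
    print(x,[((proj('scene',[o['position']+M@np.array([x,s,w])/1000])[0]-[220,90])*3.3).round(0).tolist() for s in(42.5,57,-42.5) for w in (-11,11)])
E
```

```text
55 [[265.0, 181.0], [226.0, 177.0], [256.0, 189.0], [216.0, 186.0], [315.0, 135.0], [278.0, 132.0]]
60 [[265.0, 190.0], [226.0, 186.0], [256.0, 199.0], [216.0, 195.0], [315.0, 144.0], [278.0, 141.0]]
65 [[266.0, 199.0], [227.0, 196.0], [257.0, 208.0], [217.0, 204.0], [315.0, 153.0], [279.0, 150.0]]
73 [[266.0, 214.0], [227.0, 210.0], [257.0, 223.0], [217.0, 219.0], [315.0, 166.0], [279.0, 163.0]]
```

Emit:
arm_command(moves=[[[0, 1, 0, 0, 0], [0, 1, 0, 0, 0], [0, 1, 0, 0, 0], [0, 0.4, 0, 0, 0], [0, 0, 0, 0, 0]]])

```text
clock: 3.92
position: [0.6142, 0.3287, 0.1734]
ee_rot: [-0.136, 0.696, 0.134, 0.692]
ft_force: [-0.0, 0.4, 0.5]
grip_width: 1.0
```

```bash
python3 - <<'E'
from h import *
for n,(x,y) in (("scene",(220,120)),("top",(270,110))):
    im=manip.camera(n); 
    cv2.imwrite(f"pics/{n}3.png",cv2.resize(im[y:y+145,x:x+145,::-1],None,fx=4,fy=4,interpolation=cv2.INTER_CUBIC))
o=manip.get_obs();print(o['position'])
E
```

```text
[0.6157 0.3296 0.1774]
```

View pics/scene3.png

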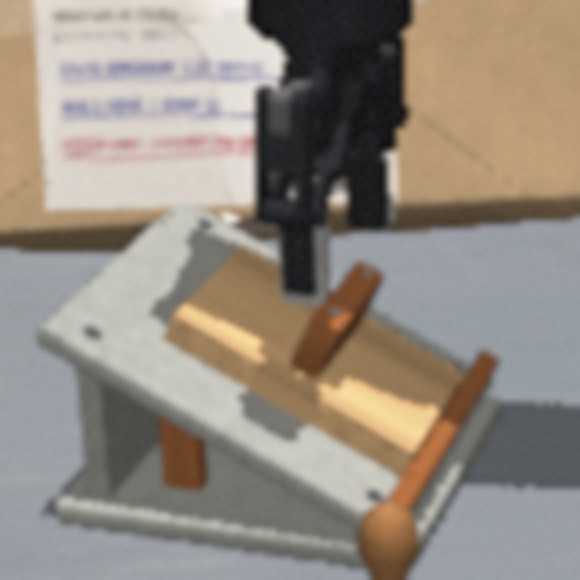

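View pics/top3.png

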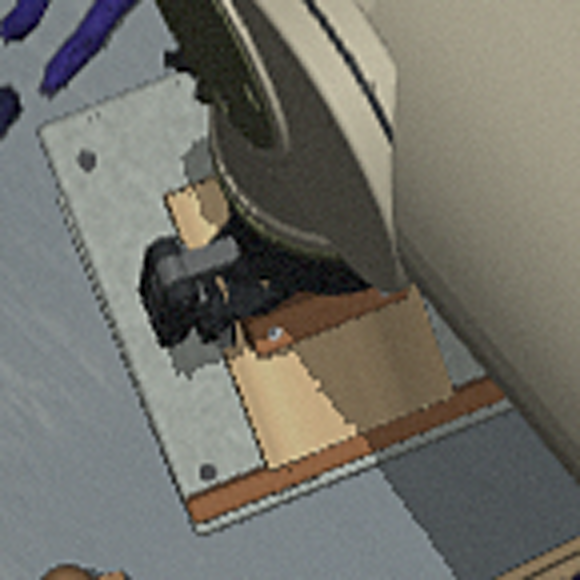

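```bash
python3 - <<'E'
from h import *
o=manip.get_obs();M=R.from_quat(o['ee_rot']).as_matrix()
for x in (58,60,62):
    print(x,[((proj('scene',[o['position']+M@np.array([x,s,w])/1000])[0]-[220,120])*4).round(0).tolist() for s in(42.5,57) for w in (-11,11)])
for uvs in ((308.4,193.1),(308.5,192.2)):
    p,e=tri(uvs,(352.2,187.5)); print(p,e)
    print('lid from bar top',p-.048*np.array([-.406,-.166,.899]))
E
```

```text
58 [[326.0, 285.0], [280.0, 280.0], [315.0, 298.0], [269.0, 292.0]]
60 [[326.0, 289.0], [280.0, 284.0], [315.0, 302.0], [269.0, 296.0]]
62 [[326.0, 293.0], [280.0, 288.0], [315.0, 306.0], [269.0, 300.0]]
[0.6084 0.3249 0.0972] 0.0005165113178506803
lid from bar top [0.6279 0.3328 0.054 ]
[0.6079 0.325  0.0992] 0.00038185893566826916
lid from bar top [0.6274 0.3329 0.0561]
```

Emit:
arm_command(moves=[[[0, 0.5, -0.05, -0.06, 0], [0, 0.5, 0, 0, 0], [0, 0.3, 0, 0, 0], [0, 0.2, 0, 0, 0], [0, 0, 0, 0, 0], [0, 0, 0, 0, 0]]])

```text
clock: 4.52
position: [0.6144, 0.3276, 0.1386]
ee_rot: [-0.136, 0.694, 0.136, 0.694]
ft_force: [-0.1, 0.0, -0.1]
grip_width: 0.999
```

```bash
python3 - <<'E'
from h import *
for n,(x,y) in (("scene",(220,120)),("top",(270,110))):
    im=manip.camera(n); 
    cv2.imwrite(f"pics/{n}4.png",cv2.resize(im[y:y+145,x:x+145,::-1],None,fx=4,fy=4,interpolation=cv2.INTER_CUBIC))
o=manip.get_obs();print(o['position'],o['ft_force'])
E
```

```text
[0.6148 0.3278 0.1395] [-0.1342 -0.1854  0.2602]
```

View pics/scene4.png

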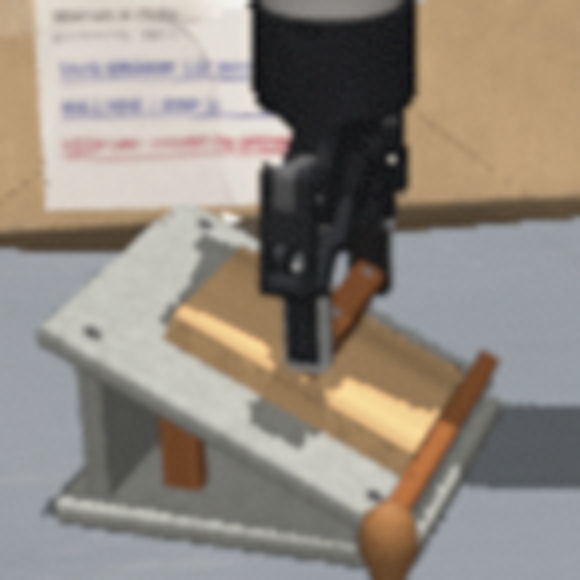

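View pics/top4.png

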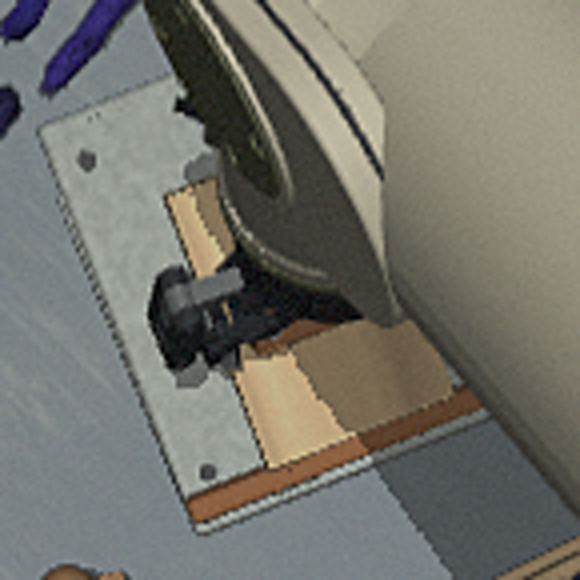

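Emit:
arm_command(moves=[[[0.3, 0, 0, 0, 0], [0.3, 0, 0, 0, 0], [0.3, 0, 0, 0, 0], [0.3, 0, 0, 0, 0], [0.3, 0, 0, 0, 0], [0.3, 0, 0, 0, 0]]], force=25)

```text
clock: 5.12
position: [0.6147, 0.3279, 0.1396]
ee_rot: [-0.136, 0.694, 0.136, 0.694]
ft_force: [-0.9, -0.8, 6.4]
grip_width: 0.815
```

```bash
python3 - <<'E'
from h import *
for n,(x,y) in (("scene",(220,120)),):
    im=manip.camera(n); 
    cv2.imwrite(f"pics/{n}5.png",cv2.resize(im[y:y+145,x:x+145,::-1],None,fx=4,fy=4,interpolation=cv2.INTER_CUBIC))
o=manip.get_obs();print(o['position'],o['ft_force'],o['torque'],o['grip_width'])
M=R.from_quat(o['ee_rot']).as_matrix();print('tool f',M.T@o['ft_force'])
E
```

```text
[0.6147 0.3279 0.1397] [-0.9944 -0.4904  5.6479] [-0.0131  0.2513  0.0828] 0.8132243661441875
tool f [-5.6491 -0.0775 -1.0996]
```

View pics/scene5.png

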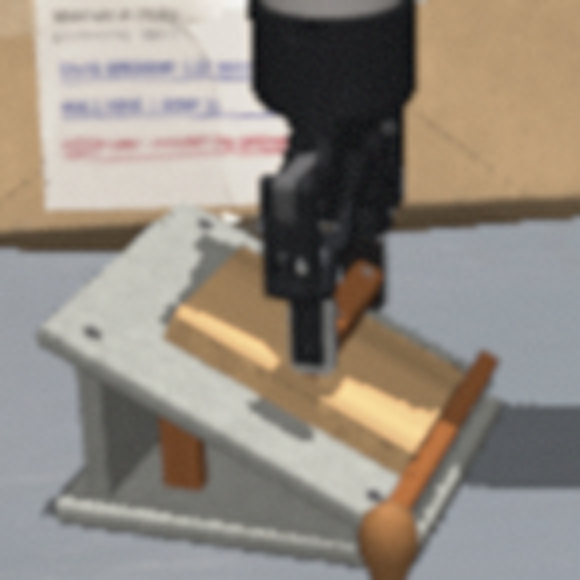

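Emit:
arm_command(moves=[[[0.4, 0, 0, 0, 0], [0.4, 0, 0, 0, 0], [0.4, -0.036, 0, -0.018, 0], [0.4, 0, 0, 0, 0], [0.4, 0, 0, 0, 0]]], force=60)

```text
clock: 5.58
position: [0.6146, 0.3278, 0.1401]
ee_rot: [-0.136, 0.693, 0.136, 0.694]
ft_force: [3.3, 3.0, 1.5]
grip_width: 0.807
```

```bash
cat > st.py <<'E'
from h import *
o=manip.get_obs();M=R.from_quat(o['ee_rot']).as_matrix();f=M.T@o['ft_force']
c,s=np.cos(np.radians(26)),np.sin(np.radians(26))
p=M.T@(o['position']-np.array([.6147,.3279,.1397]))*1000
L=lambda v:np.array([-s*v[0]+c*v[2],v[1],-c*v[0]-s*v[2]])
print('t',o['clock'],'lid-axes pos mm',L(p).round(2),'force',L(f).round(2),'tq',(M.T@o['torque']).round(2),'w',round(o['grip_width']*85,2),o['position'])
E
python3 st.py
```

```text
t 5.5833 lid-axes pos mm [ 0.02 -0.05  0.44] force [ 4.37  1.51 -0.5 ] tq [-0.09 -0.89  0.12] w 68.56 [0.6146 0.3278 0.1401]
```

Emit:
arm_command(moves=[[[0.4, -0.018, 0, -0.009, 0], [0.4, -0.026, 0, 0.054, 0], [0.4, -0.026, 0, 0.054, 0], [0.4, 0, 0, 0, 0]]])

```text
clock: 5.92
position: [0.616, 0.328, 0.1408]
ee_rot: [-0.136, 0.695, 0.135, 0.693]
ft_force: [-0.4, 0.3, -2.5]
grip_width: 0.808
```

```bash
python3 st.py
```

```text
t 5.9167 lid-axes pos mm [ 1.58 -0.4   0.47] force [-1.3   0.38 -2.15] tq [-0.01 -0.02 -0.02] w 68.68 [0.616  0.328  0.1408]
```

Emit:
arm_command(moves=[[[0.4, -0.018, 0, 0.036, 0], [0.4, -0.018, 0, 0.036, 0], [0.4, 0, 0, 0, 0], [0.4, 0, 0, 0, 0]]])

```text
clock: 6.25
position: [0.618, 0.329, 0.1423]
ee_rot: [-0.136, 0.694, 0.136, 0.694]
ft_force: [-0.9, 1.0, -2.7]
grip_width: 0.81
```

```bash
python3 st.py
```

```text
t 6.25 lid-axes pos mm [ 4.26 -0.2   0.86] force [-1.61  1.24 -2.24] tq [-0.02  0.03 -0.09] w 68.84 [0.618  0.329  0.1423]
```

Emit:
arm_command(moves=[[[0.4, -0.018, 0, 0.036, 0], [0.4, -0.018, 0, 0.036, 0], [0.4, -0.018, 0, 0.036, 0], [0.4, 0, 0, 0, 0], [0.4, 0, 0, 0, 0]]])

```text
clock: 6.67
position: [0.6206, 0.3301, 0.1439]
ee_rot: [-0.136, 0.694, 0.136, 0.694]
ft_force: [0.5, -0.4, -2.6]
grip_width: 0.805
```

```bash
python3 st.py
```

```text
t 6.6667 lid-axes pos mm [ 7.49 -0.18  0.97] force [-0.78 -0.54 -2.46] tq [ 0.01  0.02 -0.02] w 68.45 [0.6206 0.3301 0.1439]
```

Emit:
arm_command(moves=[[[0.4, -0.018, 0, 0.036, 0], [0.4, -0.018, 0, 0.036, 0], [0.4, 0, 0, 0, 0], [0.4, 0, 0, 0, 0]]])

```text
clock: 7.0
position: [0.6223, 0.3308, 0.1448]
ee_rot: [-0.136, 0.694, 0.136, 0.694]
ft_force: [0.6, -0.1, -2.5]
grip_width: 0.802
```

```bash
python3 st.py
```

```text
t 7.0 lid-axes pos mm [ 9.5  -0.18  0.99] force [-0.62 -0.37 -2.5 ] tq [0.03 0.06 0.  ] w 68.2 [0.6223 0.3308 0.1448]
```

Emit:
arm_command(moves=[[[0.4, -0.018, 0, 0.036, 0], [0.4, -0.018, 0, 0.036, 0], [0.4, 0, 0, 0, 0], [0.4, 0, 0, 0, 0]]])

```text
clock: 7.33
position: [0.624, 0.3315, 0.1456]
ee_rot: [-0.136, 0.694, 0.136, 0.694]
ft_force: [-0.3, 0.5, -3.4]
grip_width: 0.807
```

```bash
python3 st.py
```

```text
t 7.3333 lid-axes pos mm [11.52 -0.19  1.  ] force [-1.59  0.56 -3.02] tq [ 0.01 -0.04  0.02] w 68.59 [0.624  0.3315 0.1456]
```

Emit:
arm_command(moves=[[[0.4, -0.018, 0, 0.036, 0], [0.4, -0.018, 0, 0.036, 0], [0.4, 0, 0, 0, 0], [0.4, 0, 0, 0, 0]]])

```text
clock: 7.67
position: [0.6256, 0.3322, 0.1466]
ee_rot: [-0.136, 0.694, 0.136, 0.694]
ft_force: [-0.7, 0.3, -1.6]
grip_width: 0.808
```

```bash
python3 st.py
```

```text
t 7.6667 lid-axes pos mm [13.52 -0.16  1.04] force [-1.23  0.54 -1.2 ] tq [-0.03  0.01 -0.02] w 68.67 [0.6256 0.3322 0.1466]
```

Emit:
arm_command(moves=[[[0.4, -0.018, 0, 0.036, 0], [0.4, -0.018, 0, 0.036, 0], [0.4, 0, 0, 0, 0], [0.4, 0, 0, 0, 0]]])

```text
clock: 8.0
position: [0.6273, 0.3328, 0.1475]
ee_rot: [-0.136, 0.694, 0.136, 0.694]
ft_force: [1.0, 0.2, -2.0]
grip_width: 0.811
```

```bash
python3 st.py
```

```text
t 8.0 lid-axes pos mm [15.55 -0.16  1.06] force [ 0.02 -0.23 -2.18] tq [ 0.03  0.01 -0.02] w 68.91 [0.6273 0.3328 0.1475]
```

Emit:
arm_command(moves=[[[0.4, -0.018, 0, 0.036, 0], [0.4, 0, 0, 0, 0], [0.4, 0, 0, 0, 0]]])

```text
clock: 8.25
position: [0.6281, 0.3332, 0.1479]
ee_rot: [-0.136, 0.694, 0.136, 0.694]
ft_force: [0.1, 0.4, -2.0]
grip_width: 0.802
```

```bash
python3 st.py
```

```text
t 8.25 lid-axes pos mm [16.53 -0.16  1.04] force [-0.65  0.32 -1.87] tq [ 0.01 -0.01 -0.  ] w 68.14 [0.6281 0.3332 0.1479]
```

Emit:
arm_command(moves=[[[0.4, -0.018, 0, 0.036, 0], [0.4, -0.018, 0, 0.036, 0], [0.4, 0, 0, 0, 0], [0.4, 0, 0, 0, 0]]])

```text
clock: 8.58
position: [0.6298, 0.3338, 0.1488]
ee_rot: [-0.136, 0.694, 0.136, 0.694]
ft_force: [0.2, 0.0, -2.0]
grip_width: 0.807
```

```bash
python3 st.py; python3 - <<'E'
from h import *
for n,(x,y) in (("scene",(220,120)),):
    im=manip.camera(n); 
    cv2.imwrite(f"pics/{n}6.png",cv2.resize(im[y:y+145,x:x+145,::-1],None,fx=4,fy=4,interpolation=cv2.INTER_CUBIC))
E
```

```text
t 8.5833 lid-axes pos mm [18.54 -0.2   1.05] force [-0.7  -0.04 -1.86] tq [0.02 0.02 0.05] w 68.6 [0.6298 0.3338 0.1488]
```

View pics/scene6.png

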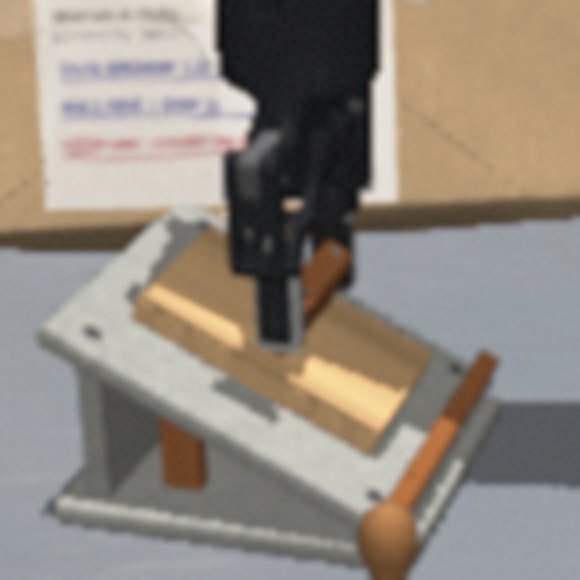

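The lid has moved up with the gripper, leaving a gap to the ledge near (430,400) in the crop. No stop yet at 18.5 mm; continuing gently.

Emit:
arm_command(moves=[[[0.4, -0.018, 0, 0.036, 0], [0.4, 0, 0, 0, 0], [0.4, 0, 0, 0, 0]]])

```text
clock: 8.88
position: [0.6302, 0.334, 0.1489]
ee_rot: [-0.136, 0.694, 0.136, 0.694]
ft_force: [-3.0, -0.9, -3.2]
grip_width: 0.807
```

```bash
python3 st.py
```

```text
t 8.8833 lid-axes pos mm [19.06 -0.18  0.97] force [-4.16  0.31 -1.48] tq [-0.01  0.57  0.02] w 68.61 [0.6302 0.334  0.1489]
```

Emit:
arm_command(moves=[[[0.4, -0.018, 0, 0.036, 0], [0.4, 0, 0, 0, 0], [0.4, 0, 0, 0, 0]]])

```text
clock: 9.13
position: [0.6306, 0.3342, 0.1489]
ee_rot: [-0.136, 0.695, 0.136, 0.693]
ft_force: [-4.4, -1.8, -3.6]
grip_width: 0.803
```

```bash
python3 st.py
```

```text
t 9.1333 lid-axes pos mm [19.39 -0.12  0.88] force [-5.86 -0.03 -1.19] tq [ 0.02  1.21 -0.02] w 68.29 [0.6306 0.3342 0.1489]
```

Emit:
arm_command(moves=[[[0.4, -0.018, 0, 0.036, 0], [0.4, 0, 0, 0, 0], [0.4, 0, 0, 0, 0]]])

```text
clock: 9.38
position: [0.6308, 0.3343, 0.149]
ee_rot: [-0.136, 0.695, 0.135, 0.692]
ft_force: [-7.0, -3.7, -3.2]
grip_width: 0.807
```

```bash
python3 st.py
```

```text
t 9.3833 lid-axes pos mm [19.69 -0.12  0.84] force [-8.45 -0.8   0.54] tq [ 0.    1.79 -0.02] w 68.62 [0.6308 0.3343 0.149 ]
```

Emit:
arm_command(moves=[[[0.4, 0.026, 0, -0.054, 0], [0.4, 0.026, 0, -0.054, 0], [0.4, 0, 0, 0, 0], [0.4, 0, 0, 0, 0], [0.4, 0, 0, 0, 0]]])

```text
clock: 9.8
position: [0.6299, 0.3339, 0.149]
ee_rot: [-0.136, 0.694, 0.136, 0.694]
ft_force: [-0.4, 0.1, -2.6]
grip_width: 0.802
```

```bash
python3 st.py
```

```text
t 9.8 lid-axes pos mm [18.78 -0.19  1.18] force [-1.39  0.23 -2.17] tq [-0.01  0.24 -0.  ] w 68.19 [0.6299 0.3339 0.149 ]
```

Emit:
arm_command(moves=[[[0.4, 0, 0.06, 0, 0], [0.4, 0, 0.06, 0, 0], [0.4, 0, 0.06, 0, 0], [0.4, 0, 0.06, 0, 0], [0.4, 0, 0, 0, 0], [0.4, 0, 0, 0, 0]]])

```text
clock: 10.3
position: [0.6274, 0.3398, 0.149]
ee_rot: [-0.136, 0.694, 0.136, 0.694]
ft_force: [-0.9, 0.2, -2.4]
grip_width: 0.804
```

```bash
python3 st.py
```

```text
t 10.3 lid-axes pos mm [18.68  6.23  1.18] force [-1.7   0.49 -1.82] tq [0.   0.06 0.02] w 68.33 [0.6274 0.3398 0.149 ]
```

Emit:
arm_command(moves=[[[0.4, 0, 0.06, 0, 0], [0.4, 0, 0.06, 0, 0], [0.4, 0, 0.06, 0, 0], [0.4, 0, 0.06, 0, 0], [0.4, 0, 0.06, 0, 0], [0.4, 0, 0, 0, 0], [0.4, 0, 0, 0, 0]]])

```text
clock: 10.88
position: [0.6246, 0.3465, 0.1488]
ee_rot: [-0.136, 0.694, 0.136, 0.694]
ft_force: [-0.9, 0.3, -3.2]
grip_width: 0.81
```

```bash
python3 st.py
```

```text
t 10.8833 lid-axes pos mm [18.51 13.52  1.13] force [-2.06  0.58 -2.56] tq [-0.01  0.05 -0.03] w 68.83 [0.6246 0.3465 0.1488]
```

Emit:
arm_command(moves=[[[0.4, 0, 0.06, 0, 0], [0.4, 0, 0.06, 0, 0], [0.4, 0, 0.06, 0, 0], [0.4, 0, 0.06, 0, 0], [0.4, 0, 0, 0, 0], [0.4, 0, 0, 0, 0]]])

```text
clock: 11.38
position: [0.6223, 0.3521, 0.1488]
ee_rot: [-0.136, 0.694, 0.136, 0.694]
ft_force: [-0.5, 0.0, -1.9]
grip_width: 0.804
```

```bash
python3 st.py
```

```text
t 11.3833 lid-axes pos mm [18.49 19.52  1.12] force [-1.22  0.21 -1.48] tq [-0.01  0.08 -0.01] w 68.35 [0.6223 0.3521 0.1488]
```

Emit:
arm_command(moves=[[[0.4, 0, 0.05, 0, 0], [0.4, 0, 0.05, 0, 0], [0.4, 0, 0.05, 0, 0], [0.4, 0, 0.04, 0, 0], [0.4, 0, 0, 0, 0], [0.4, 0, 0, 0, 0]]])

```text
clock: 11.88
position: [0.6205, 0.3564, 0.1488]
ee_rot: [-0.136, 0.694, 0.136, 0.694]
ft_force: [-0.3, -0.7, -1.5]
grip_width: 0.808
```

```bash
python3 st.py
```

```text
t 11.8833 lid-axes pos mm [18.48 24.19  1.12] force [-1.15 -0.53 -1.12] tq [ 0.    0.05 -0.04] w 68.66 [0.6205 0.3564 0.1488]
```

Emit:
arm_command(moves=[[[0.4, 0, 0.04, 0, 0], [0.4, 0, 0.04, 0, 0], [0.4, 0, 0, 0, 0], [0.4, 0, 0, 0, 0]]])

```text
clock: 12.22
position: [0.6198, 0.3583, 0.1488]
ee_rot: [-0.136, 0.694, 0.136, 0.694]
ft_force: [-0.4, -0.9, -1.2]
grip_width: 0.808
```

```bash
python3 st.py
```

```text
t 12.2167 lid-axes pos mm [18.5  26.24  1.11] force [-1.2  -0.67 -0.78] tq [-0.01  0.04  0.01] w 68.69 [0.6198 0.3583 0.1488]
```

Emit:
arm_command(moves=[[[0.4, 0, 0.04, 0, 0], [0.4, 0, 0.02, 0, 0], [0.4, 0, 0, 0, 0], [0.4, 0, 0, 0, 0]]])

```text
clock: 12.55
position: [0.6192, 0.3596, 0.1488]
ee_rot: [-0.136, 0.694, 0.136, 0.694]
ft_force: [-0.9, -0.4, -2.3]
grip_width: 0.806
```

```bash
python3 st.py
```

```text
t 12.55 lid-axes pos mm [18.48 27.65  1.1 ] force [-1.85 -0.07 -1.64] tq [-0.06  0.05  0.01] w 68.53 [0.6192 0.3596 0.1488]
```

Emit:
arm_command(moves=[[[0.4, 0, 0.04, 0, 0], [0.4, 0, 0, 0, 0], [0.4, 0, 0, 0, 0]]])

```text
clock: 12.8
position: [0.6191, 0.3599, 0.1488]
ee_rot: [-0.136, 0.694, 0.135, 0.694]
ft_force: [1.8, -2.1, -2.0]
grip_width: 0.809
```

```bash
python3 st.py
```

```text
t 12.8 lid-axes pos mm [18.53 28.    1.11] force [-0.14 -2.63 -2.21] tq [-0.01  0.04 -0.54] w 68.8 [0.6191 0.3599 0.1488]
```

Emit:
arm_command(moves=[[[0.4, 0, 0.04, 0, 0], [0.4, 0, 0, 0, 0], [0.4, 0, 0, 0, 0]]])

```text
clock: 13.05
position: [0.6191, 0.3602, 0.1488]
ee_rot: [-0.136, 0.694, 0.135, 0.694]
ft_force: [3.1, -4.0, -2.3]
grip_width: 0.807
```

```bash
python3 st.py
```

```text
t 13.05 lid-axes pos mm [18.56 28.24  1.09] force [ 0.22 -4.88 -2.68] tq [ 0.02  0.04 -1.2 ] w 68.58 [0.6191 0.3602 0.1488]
```

Emit:
arm_command(moves=[[[0.4, 0.009, -0.06, -0.018, 0], [0.4, 0, -0.046, 0, 0], [0.4, 0, 0, 0, 0], [0.4, 0, 0, 0, 0]]])

```text
clock: 13.38
position: [0.6187, 0.3594, 0.1486]
ee_rot: [-0.136, 0.694, 0.136, 0.694]
ft_force: [-0.1, 0.6, -1.8]
grip_width: 0.809
```

```bash
python3 st.py
```

```text
t 13.3833 lid-axes pos mm [17.93 27.63  1.15] force [-0.62  0.61 -1.69] tq [-0.01  0.    0.05] w 68.74 [0.6187 0.3594 0.1486]
```

Emit:
arm_command(moves=[[[0.4, -0.054, 0, -0.026, 0], [0.4, -0.054, 0, -0.026, 0], [0.4, 0, 0, 0, 0], [0.4, 0, 0, 0, 0]]])

```text
clock: 13.72
position: [0.6179, 0.3585, 0.1516]
ee_rot: [-0.136, 0.694, 0.136, 0.694]
ft_force: [-0.3, -1.2, -2.2]
grip_width: 0.803
```

```bash
python3 st.py
```

```text
t 13.7167 lid-axes pos mm [18.18 27.12  4.32] force [-1.58 -0.97 -1.64] tq [-0.01  0.01 -0.01] w 68.28 [0.6179 0.3585 0.1516]
```

Coming out freely. Pulling straight on.

Emit:
arm_command(moves=[[[0.4, -0.108, 0, -0.053, 0], [0.4, -0.108, 0, -0.053, 0], [0.4, -0.108, 0, -0.053, 0], [0.4, -0.108, 0, -0.053, 0], [0.4, 0, 0, 0, 0]]])

```text
clock: 14.13
position: [0.613, 0.3564, 0.1631]
ee_rot: [-0.136, 0.694, 0.136, 0.694]
ft_force: [-0.2, 0.2, -1.9]
grip_width: 0.808
```

```bash
python3 st.py
```

```text
t 14.1333 lid-axes pos mm [18.55 27.01 16.98] force [-0.97  0.32 -1.68] tq [-0.05  0.04 -0.  ] w 68.64 [0.613  0.3564 0.1631]
```

Emit:
arm_command(moves=[[[0.4, -0.216, 0, -0.105, 0], [0.4, -0.216, 0, -0.105, 0], [0.4, -0.216, 0, -0.105, 0], [0.4, -0.216, 0, -0.105, 0], [0.4, -0.216, 0, -0.105, 0], [0.4, -0.3, 0, 0, 0], [0.4, -0.5, 0, 0, 0], [0.4, -0.5, 0, 0, 0], [0.4, 0, 0, 0, 0]]])

```text
clock: 14.88
position: [0.602, 0.352, 0.2257]
ee_rot: [-0.135, 0.692, 0.136, 0.696]
ft_force: [0.6, 1.1, -2.7]
grip_width: 0.807
```

```bash
python3 st.py; python3 - <<'E'
from h import *
for n,(x,y) in (("scene",(220,60)),("top",(270,110))):
    im=manip.camera(n); 
    cv2.imwrite(f"pics/{n}7.png",cv2.resize(im[y:y+200,x:x+220,::-1],None,fx=3,fy=3,interpolation=cv2.INTER_CUBIC))
E
```

```text
t 14.8833 lid-axes pos mm [35.68 27.16 78.3 ] force [-0.33  0.78 -2.8 ] tq [ 0.02 -0.05  0.  ] w 68.64 [0.602  0.352  0.2257]
```

View pics/scene7.png

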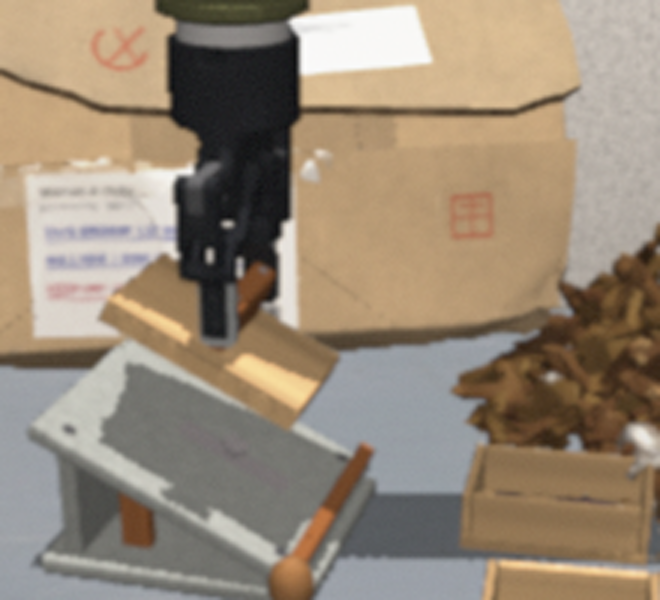

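View pics/top7.png

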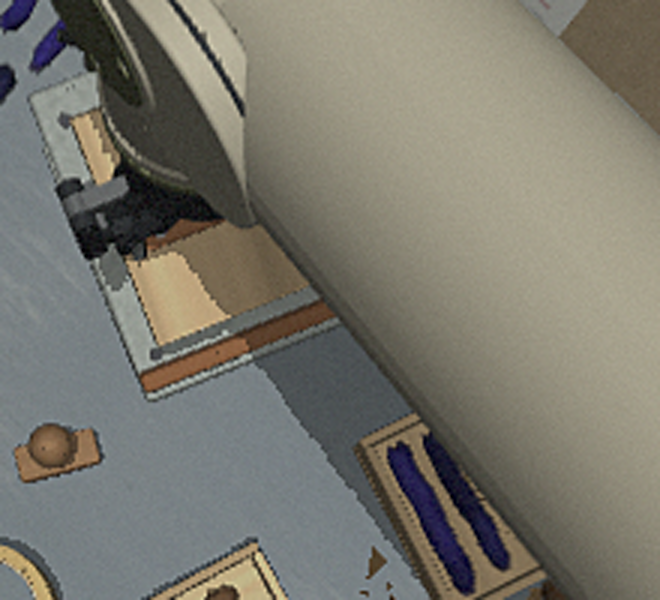

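Emit:
arm_command(moves=[[[0.4, 0, -0.2, -0.5, 0], [0.4, 0, -0.4, -0.9, 0], [0.4, 0, -0.4, -0.9, 0], [0.4, 0, -0.4, -0.9, 0], [0.4, 0, -0.4, -0.9, 0], [0.4, 0, -0.4, -0.9, 0], [0.4, 0, -0.4, -0.9, 0], [0.4, 0, -0.4, -0.9, 0], [0.4, 0, -0.4, -0.9, 0], [0.4, 0, -0.2, -0.6, 0], [0.4, 0, 0, 0, -4.1], [0.4, 0, 0, 0, 0]]])

```text
clock: 15.98
position: [0.442, 0.1891, 0.2214]
ee_rot: [-0.161, 0.689, 0.161, 0.688]
ft_force: [-0.6, 0.2, -2.1]
grip_width: 0.808
```

Emit:
arm_command(moves=[[[0.4, 0.5, 0, 0, 0], [0.4, 0.5, 0, 0, 0], [0.4, 0.5, 0, 0, 0], [0.4, 0.4, 0, 0, 0], [0.4, 0, 0, 0, 0], [0.4, 0, 0, 0, 0], [0.4, 0, 0, 0, 0]]])

```text
clock: 16.57
position: [0.4429, 0.19, 0.1746]
ee_rot: [-0.16, 0.688, 0.16, 0.689]
ft_force: [-0.1, 0.0, -2.3]
grip_width: 0.807
```

```bash
python3 - <<'E'
from h import *
import pickle
ims={}
for n,(x,y) in (("scene",(320,90)),("top",(330,180))):
    im=manip.camera(n); ims[n]=im
    cv2.imwrite(f"pics/{n}8.png",cv2.resize(im[y:y+190,x:x+190,::-1],None,fx=3.1,fy=3.1,interpolation=cv2.INTER_CUBIC))
o=manip.get_obs();M=R.from_quat(o['ee_rot']).as_matrix();print(o['clock'],o['position'],np.degrees(np.arctan2(M[1,1],M[0,1]))-90,o['ft_force'],o['grip_width'])
pickle.dump((ims,o),open('hover.pkl','wb'))
E
```

```text
16.6667 [0.443  0.19   0.1748] 26.228330213408313 [ 0.9497 -0.7288 -1.6304] 0.8058042048367461
```

View pics/scene8.png

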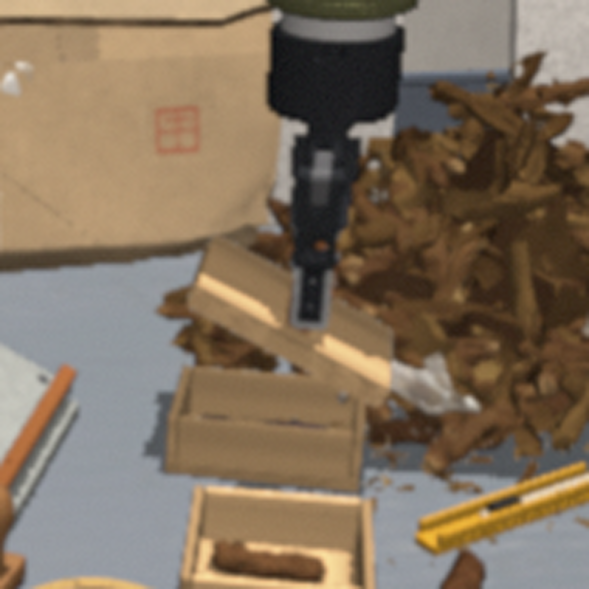

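View pics/top8.png

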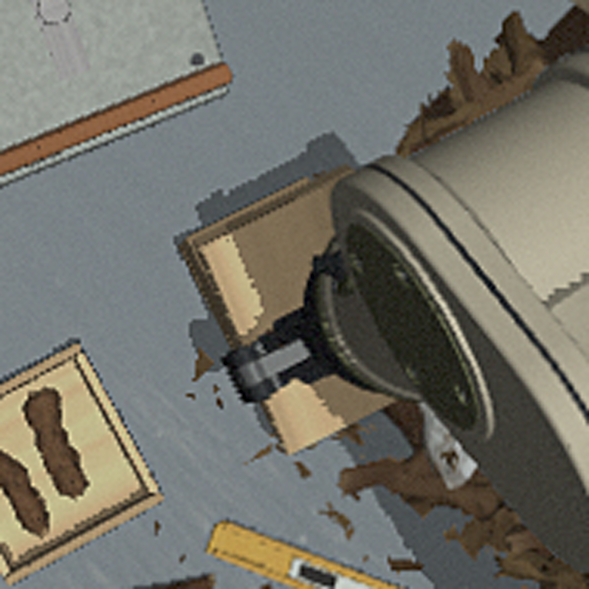

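```bash
cat > ov.py <<'E'
from h import *
def box(T,Rm,sx,sy,z0,z1):
    return [T+Rm@np.array([a*sx/2,b*sy/2,z])/1000 for z in(z0,z1) for a,b in((1,1),(1,-1),(-1,-1),(-1,1))]
def draw(im,n,P,off,s,col):
    uv=((proj(n,P)-off+.5)*s-.5)
    for i,j in [(0,1),(1,2),(2,3),(3,0),(4,5),(5,6),(6,7),(7,4),(0,4),(1,5),(2,6),(3,7)]:
        cv2.line(im,tuple(int(v*16) for v in uv[i]),tuple(int(v*16) for v in uv[j]),col,1,cv2.LINE_AA,4)
E
python3 - <<'E'
from ov import *
import pickle
ims,o=pickle.load(open('hover.pkl','rb'))
M=R.from_quat(o['ee_rot']).as_matrix(); yaw=np.arctan2(M[1,1],M[0,1])-np.pi/2
Rz=R.from_euler('z',yaw).as_matrix();Rm=Rz@R.from_euler('y',-26,degrees=True).as_matrix()
T=o['position']+Rz@np.array([.0149,0,-.0864])
tr=np.array([.464,.198,0]);Rt=R.from_euler('z',26.6,degrees=True).as_matrix()
for n,(x,y) in (("scene",(350,150)),("top",(370,220))):
    im=np.ascontiguousarray(cv2.resize(ims[n][y:y+110,x:x+120,::-1],None,fx=5,fy=5,interpolation=cv2.INTER_CUBIC))
    draw(im,n,box(T,Rm,130,90,0,16),np.array([x,y]),5,(0,0,255))
    draw(im,n,box(tr,Rt,120,80,0,40),np.array([x,y]),5,(0,255,0))
    cv2.imwrite(f"pics/{n}9.png",im)
E
```

```text
(no output)
```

View pics/scene9.png

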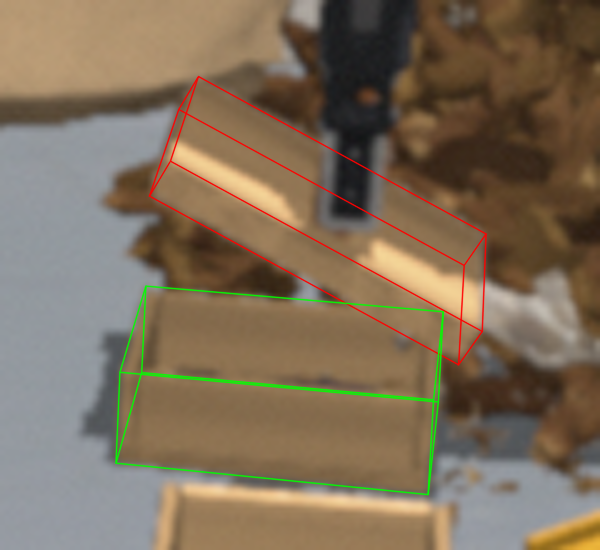

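View pics/top9.png

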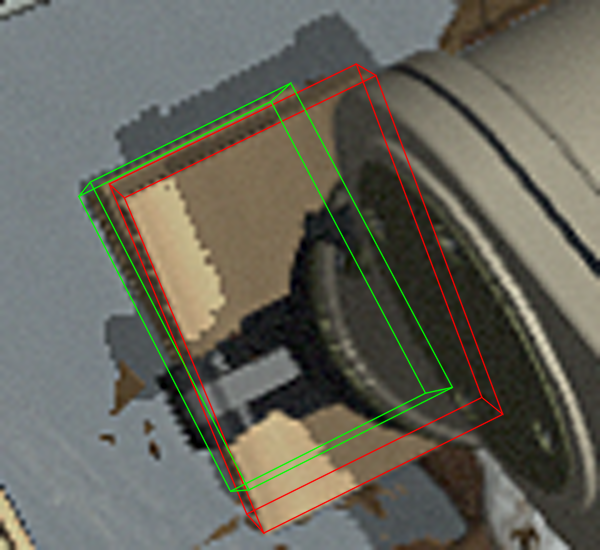

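Emit:
arm_command(moves=[[[0.4, 0.2, -0.092, 0.056, -0.4], [0.4, 0.3, 0, 0, 0], [0.4, 0.2, 0, 0, 0], [0.4, 0, 0, 0, 0], [0.4, 0, 0, 0, 0], [0.4, 0, 0, 0, 0]]], force=30)

```text
clock: 17.17
position: [0.4448, 0.1883, 0.1566]
ee_rot: [-0.163, 0.688, 0.163, 0.688]
ft_force: [0.4, 0.3, -1.5]
grip_width: 0.808
```

```bash
cat > st2.py <<'E'
from h import *
o=manip.get_obs();M=R.from_quat(o['ee_rot']).as_matrix()
Rt=R.from_euler('z',26.6,degrees=True).as_matrix()
print('t',o['clock'],'pos in tray mm',(Rt.T@(o['position']-np.array([.464,.198,0]))*1000).round(2),'f tray',(Rt.T@o['ft_force']).round(2),'tq',(Rt.T@o['torque']).round(2),'w',round(o['grip_width']*85,2),'yaw',round(np.degrees(np.arctan2(M[1,1],M[0,1]))-90,2))
E
python3 st2.py
```

```text
t 17.1667 pos in tray mm [-21.5   -0.07 156.55] f tray [ 0.5   0.1  -1.49] tq [ 0.01  0.03 -0.01] w 68.71 yaw 26.64
```

Emit:
arm_command(moves=[[[0.4, 0.06, 0, 0, 0], [0.4, 0.06, 0, 0, 0], [0.4, 0.06, 0, 0, 0], [0.4, 0, 0, 0, 0], [0.4, 0, 0, 0, 0]]])

```text
clock: 17.58
position: [0.4448, 0.1883, 0.152]
ee_rot: [-0.163, 0.688, 0.163, 0.688]
ft_force: [0.1, -1.2, -1.0]
grip_width: 0.808
```

```bash
python3 st2.py
```

```text
t 17.5833 pos in tray mm [-21.53  -0.08 152.03] f tray [-0.43 -1.15 -1.03] tq [ 0.03 -0.02  0.  ] w 68.71 yaw 26.65
```

Emit:
arm_command(moves=[[[0.4, 0.04, 0, 0, 0], [0.4, 0.04, 0, 0, 0], [0.4, 0, 0, 0, 0], [0.4, 0, 0, 0, 0]]])

```text
clock: 17.92
position: [0.4448, 0.1883, 0.15]
ee_rot: [-0.163, 0.688, 0.163, 0.688]
ft_force: [-0.3, -0.1, -0.6]
grip_width: 0.809
```

```bash
python3 st2.py
```

```text
t 17.9167 pos in tray mm [-21.54  -0.08 150.01] f tray [-0.33  0.07 -0.59] tq [-0.01  0.01  0.  ] w 68.79 yaw 26.65
```

Emit:
arm_command(moves=[[[0.4, 0.04, 0, 0, 0], [0.4, 0.04, 0, 0, 0], [0.4, 0, 0, 0, 0], [0.4, 0, 0, 0, 0]]])

```text
clock: 18.25
position: [0.4451, 0.1884, 0.1487]
ee_rot: [-0.163, 0.688, 0.163, 0.688]
ft_force: [-1.1, 0.1, 6.1]
grip_width: 0.806
```

```bash
python3 st2.py;  python3 - <<'E'
from h import *
for n,(x,y) in (("scene",(350,150)),):
    im=manip.camera(n)
    cv2.imwrite(f"pics/{n}10.png",cv2.resize(im[y:y+110,x:x+120,::-1],None,fx=5,fy=5,interpolation=cv2.INTER_CUBIC))
E
```

```text
t 18.25 pos in tray mm [-21.18  -0.08 148.73] f tray [-0.96  0.59  6.11] tq [-0.1   0.71  0.02] w 68.51 yaw 26.64
```

View pics/scene10.png

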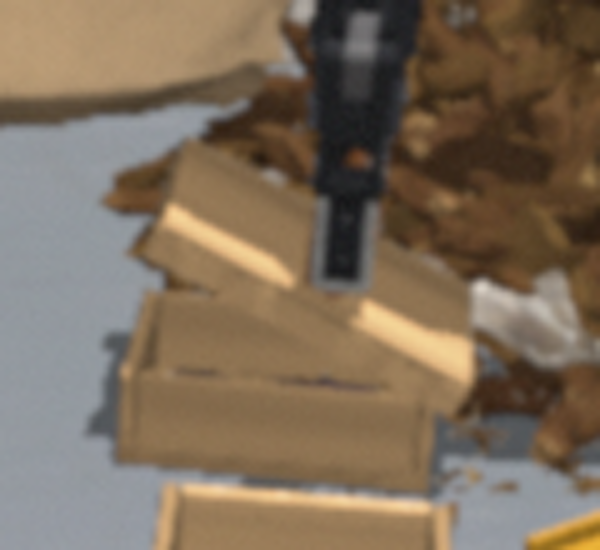

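Emit:
arm_command(moves=[[[0.4, 0.06, 0, 0.078, 0], [0.4, 0.06, 0, 0.078, 0], [0.4, 0.06, 0, 0.078, 0], [0.4, 0.06, 0, 0.078, 0], [0.4, 0, 0, 0, 0], [0.4, 0, 0, 0, 0]]], force=20)

```text
clock: 18.8
position: [0.4522, 0.1919, 0.1428]
ee_rot: [-0.163, 0.688, 0.163, 0.688]
ft_force: [-1.8, -2.1, 7.3]
grip_width: 0.806
```

```bash
python3 st2.py;  python3 - <<'E'
from h import *
for n,(x,y) in (("scene",(350,150)),):
    im=manip.camera(n)
    cv2.imwrite(f"pics/{n}11.png",cv2.resize(im[y:y+110,x:x+120,::-1],None,fx=5,fy=5,interpolation=cv2.INTER_CUBIC))
E
```

```text
t 18.8 pos in tray mm [-13.27  -0.18 142.83] f tray [-2.52 -1.09  7.33] tq [-0.12  0.94  0.07] w 68.51 yaw 26.64
```

View pics/scene11.png

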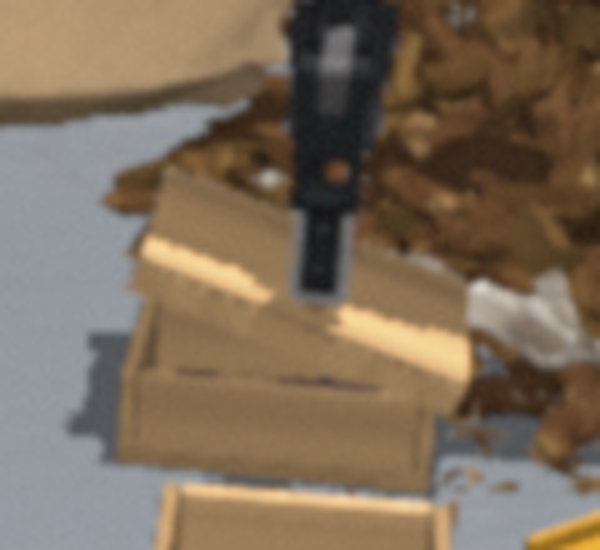

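Emit:
arm_command(moves=[[[0.4, 0.079, 0, 0.076, 0], [0.4, 0.079, 0, 0.076, 0], [0.4, 0.079, 0, 0.076, 0], [0.4, 0.079, 0, 0.076, 0], [0.4, 0, 0, 0, 0], [0.4, 0, 0, 0, 0]]])

```text
clock: 19.35
position: [0.4595, 0.1955, 0.1352]
ee_rot: [-0.163, 0.687, 0.163, 0.689]
ft_force: [1.0, -0.6, 7.7]
grip_width: 0.81
```

```bash
python3 st2.py
```

```text
t 19.35 pos in tray mm [ -5.19  -0.2  135.17] f tray [ 0.6  -0.96  7.67] tq [-0.14  0.55  0.02] w 68.81 yaw 26.64
```

Emit:
arm_command(moves=[[[0.4, 0.08, 0, 0.06, 0], [0.4, 0.08, 0, 0.06, 0], [0.4, 0.08, 0, 0.06, 0], [0.4, 0, 0, 0, 0], [0.4, 0, 0, 0, 0]]])

```text
clock: 19.77
position: [0.4637, 0.1977, 0.1293]
ee_rot: [-0.163, 0.687, 0.163, 0.689]
ft_force: [1.3, 0.3, 6.0]
grip_width: 0.804
```

```bash
python3 st2.py;  python3 - <<'E'
from h import *
for n,(x,y) in (("scene",(350,150)),("top",(370,220))):
    im=manip.camera(n)
    cv2.imwrite(f"pics/{n}12.png",cv2.resize(im[y:y+110,x:x+120,::-1],None,fx=5,fy=5,interpolation=cv2.INTER_CUBIC))
E
```

```text
t 19.7667 pos in tray mm [ -0.38  -0.16 129.3 ] f tray [ 1.27 -0.31  5.97] tq [-0.09  0.18  0.01] w 68.36 yaw 26.65
```

View pics/scene12.png

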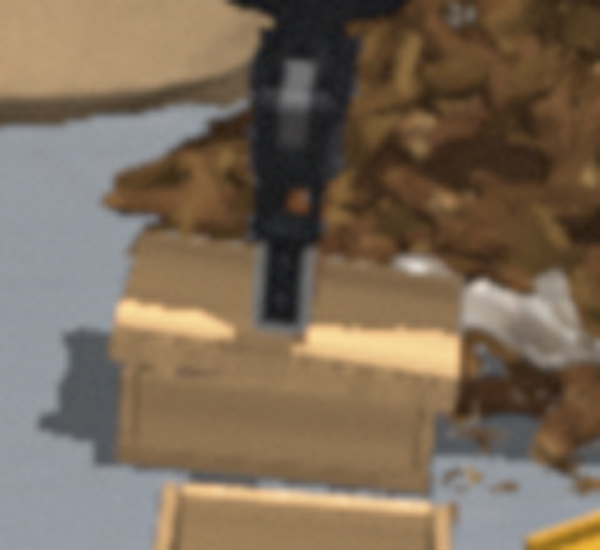

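View pics/top12.png

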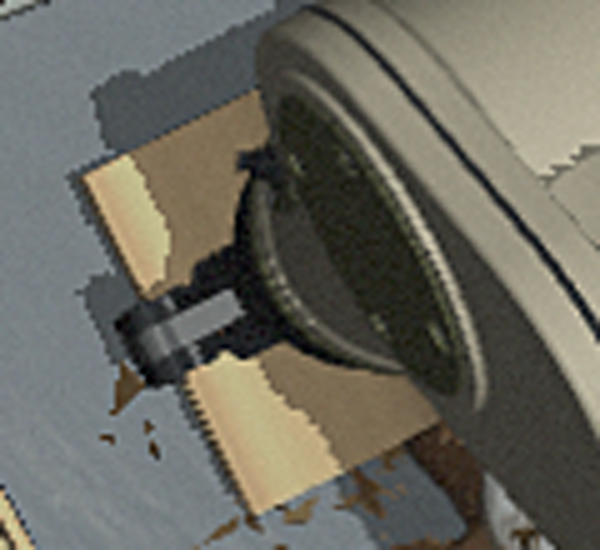

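```bash
python3 - <<'E'
from ov import *
tr=np.array([.464,.198,0]);Rt=R.from_euler('z',26.6,degrees=True).as_matrix()
for n,(x,y) in (("scene",(350,150)),("top",(370,220))):
    im=cv2.imread(f"pics/{n}12.png")
    draw(im,n,box(tr+[0,0,.04],Rt,130,90,0,16),np.array([x,y]),5,(0,0,255))
    draw(im,n,box(tr,Rt,120,80,0,40),np.array([x,y]),5,(0,255,0))
    cv2.imwrite(f"pics/{n}13.png",im)
E
```

```text
(no output)
```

View pics/scene13.png

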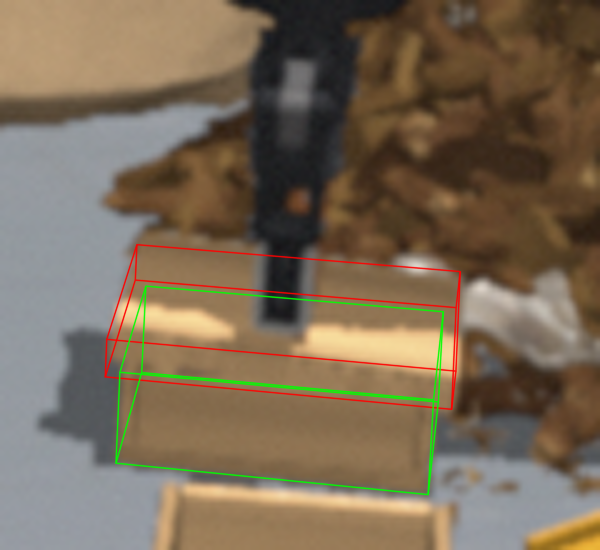

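View pics/top13.png

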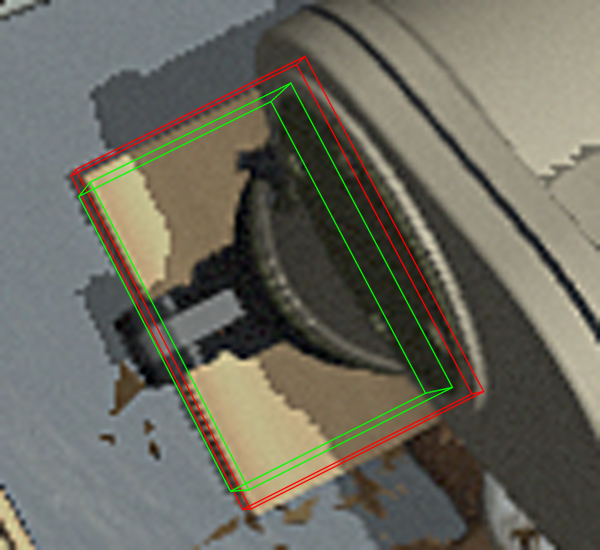

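Emit:
arm_command(moves=[[[0.4, 0.06, 0, 0.04, 0], [0.4, 0.06, 0, 0.03, 0], [0.4, 0.04, 0, 0, 0], [0.4, 0, 0, 0, 0], [0.4, 0, 0, 0, 0]]])

```text
clock: 20.28
position: [0.4659, 0.1987, 0.1257]
ee_rot: [-0.163, 0.687, 0.163, 0.69]
ft_force: [3.1, 0.7, 6.7]
grip_width: 0.807
```

```bash
python3 st2.py;  python3 - <<'E'
from ov import *
tr=np.array([.464,.198,0]);Rt=R.from_euler('z',26.6,degrees=True).as_matrix()
for n,(x,y) in (("scene",(350,150)),("top",(370,220))):
    im=manip.camera(n)
    im=np.ascontiguousarray(cv2.resize(im[y:y+110,x:x+120,::-1],None,fx=5,fy=5,interpolation=cv2.INTER_CUBIC))
    cv2.imwrite(f"pics/{n}14r.png",im)
    draw(im,n,box(tr+[0,0,.04],Rt,130,90,0,16),np.array([x,y]),5,(0,0,255))
    draw(im,n,box(tr,Rt,120,80,0,40),np.array([x,y]),5,(0,255,0))
    cv2.imwrite(f"pics/{n}14.png",im)
E
```

```text
t 20.2833 pos in tray mm [  1.99  -0.17 125.75] f tray [ 3.1  -0.76  6.71] tq [-0.21 -0.13  0.02] w 68.58 yaw 26.65
```

View pics/scene14.png

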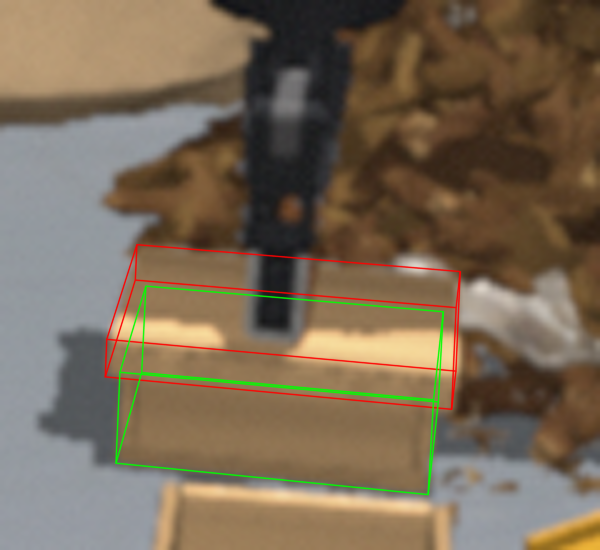

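View pics/top14.png

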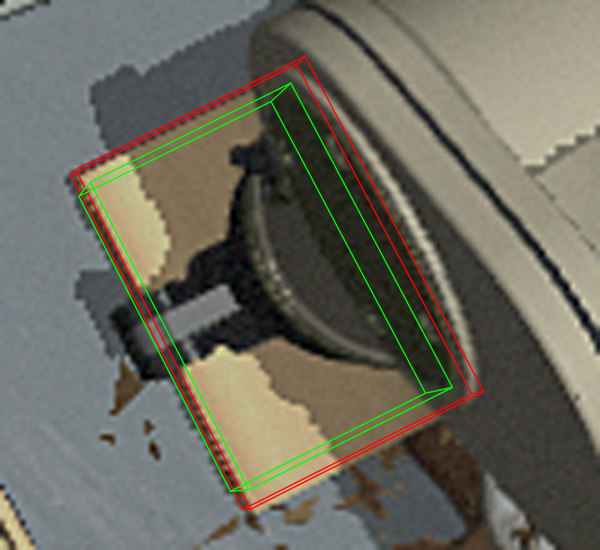

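```bash
python3 - <<'E'
import cv2
a=cv2.imread('pics/scene14r.png')[200:500,60:500]
cv2.imwrite('pics/scene15.png',cv2.resize(a,None,fx=1.7,fy=1.7,interpolation=cv2.INTER_CUBIC))
E
```

```text
(no output)
```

View pics/scene15.png

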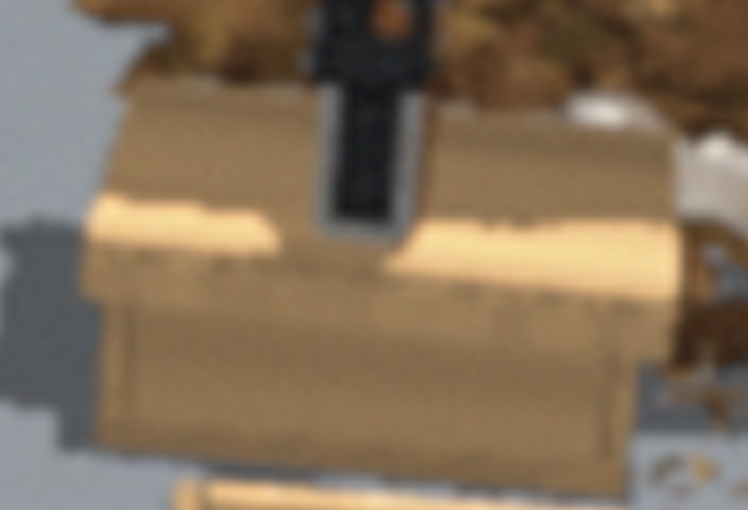

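Emit:
arm_command(moves=[[[0.4, -0.08, 0, 0, 0], [0.4, -0.08, 0, 0, 0], [0.4, 0, 0, 0, 0], [0.4, 0, 0, 0, 0]]])

```text
clock: 20.72
position: [0.4639, 0.1979, 0.128]
ee_rot: [-0.163, 0.688, 0.163, 0.688]
ft_force: [-0.4, 0.3, -2.1]
grip_width: 0.806
```

```bash
python3 st2.py
```

```text
t 20.7167 pos in tray mm [ -0.09  -0.04 127.99] f tray [-0.23  0.42 -2.08] tq [-0.03 -0.04  0.08] w 68.47 yaw 26.65
```

Emit:
arm_command(moves=[[[0.4, 0, 0, 0.084, 0], [0.4, 0, 0, 0.084, 0], [0.4, 0, 0, 0, 0], [0.4, 0, 0, 0, 0], [0.4, 0, 0, 0, 0]]])

```text
clock: 21.13
position: [0.4679, 0.1999, 0.128]
ee_rot: [-0.163, 0.688, 0.163, 0.688]
ft_force: [-0.7, 0.4, -2.3]
grip_width: 0.804
```

```bash
cat > look.py <<'E'
from ov import *
import sys
k=sys.argv[1]; z=float(sys.argv[2])
tr=np.array([.464,.198,0]);Rt=R.from_euler('z',26.6,degrees=True).as_matrix()
for n,(x,y) in (("scene",(355,180)),("top",(375,225))):
    im=manip.camera(n)
    a=np.ascontiguousarray(cv2.resize(im[y:y+80,x:x+95,::-1],None,fx=8,fy=7.0+1,interpolation=cv2.INTER_CUBIC))[:600]
    b=a.copy()
    draw(b,n,box(tr+[0,0,z],Rt,130,90,0,16),np.array([x,y]),8,(0,0,255))
    draw(b,n,box(tr,Rt,120,80,0,40),np.array([x,y]),8,(0,255,0))
    cv2.imwrite(f"pics/{n}{k}.png",b);cv2.imwrite(f"pics/{n}{k}r.png",a)
E
python3 st2.py; python3 look.py 16 0.042
```

```text
t 21.1333 pos in tray mm [  4.28  -0.06 128.05] f tray [-0.41  0.67 -2.31] tq [-0.01 -0.    0.04] w 68.31 yaw 26.65
```

View pics/scene16.png

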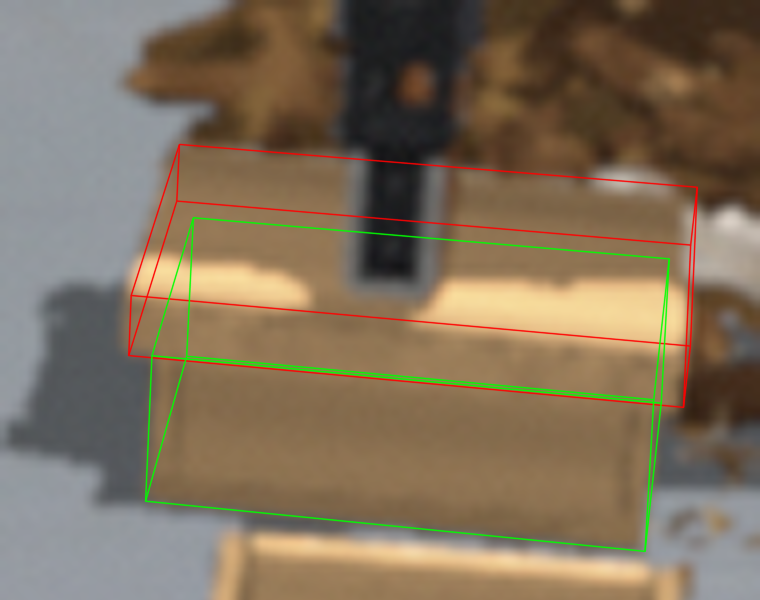

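View pics/top16.png

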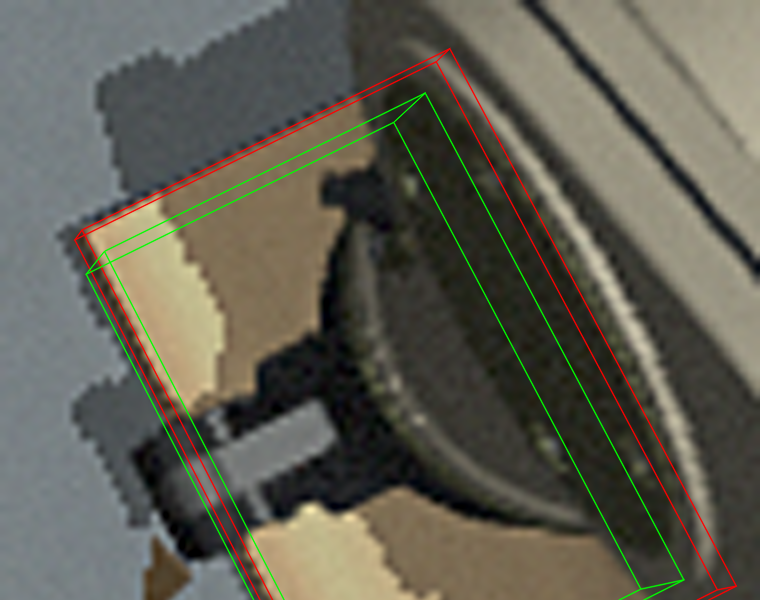

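View pics/scene16r.png

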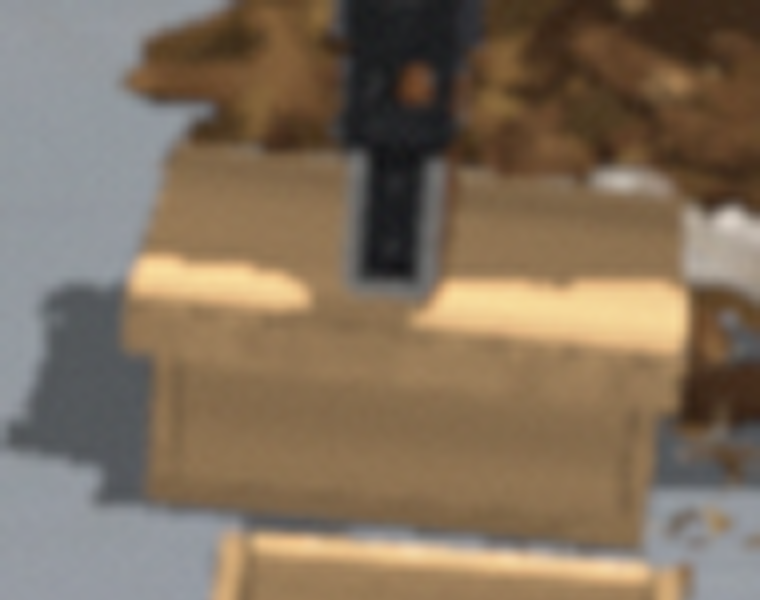

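Emit:
arm_command(moves=[[[0.4, 0.05, 0, 0, 0], [0.4, 0.05, 0, 0, 0], [0.4, 0.03, 0, 0, 0], [0.4, 0, 0, 0, 0], [0.4, 0, 0, 0, 0]]])

```text
clock: 21.65
position: [0.4682, 0.2, 0.1255]
ee_rot: [-0.163, 0.688, 0.163, 0.688]
ft_force: [-1.1, -0.2, 5.4]
grip_width: 0.805
```

```bash
python3 st2.py
```

```text
t 21.65 pos in tray mm [  4.65  -0.05 125.52] f tray [-1.07  0.31  5.43] tq [-0.07  0.77 -0.02] w 68.44 yaw 26.65
```

Emit:
arm_command(moves=[[[0.4, -0.03, 0, 0, 0], [0.4, 0, 0, 0, 0], [0.1, 0, 0, 0, 0], [0, 0, 0, 0, 0], [0, 0, 0, 0, 0], [0, 0, 0, 0, 0], [0, 0, 0, 0, 0]]])

```text
clock: 22.23
position: [0.4679, 0.1999, 0.1256]
ee_rot: [-0.163, 0.688, 0.163, 0.688]
ft_force: [-0.1, -0.9, 0.5]
grip_width: 1.005
```

```bash
python3 st2.py; python3 look.py 17 0.04
```

```text
t 22.2333 pos in tray mm [  4.38  -0.06 125.65] f tray [-0.49 -0.76  0.55] tq [-0.03  0.02  0.01] w 85.41 yaw 26.65
```

View pics/scene17.png

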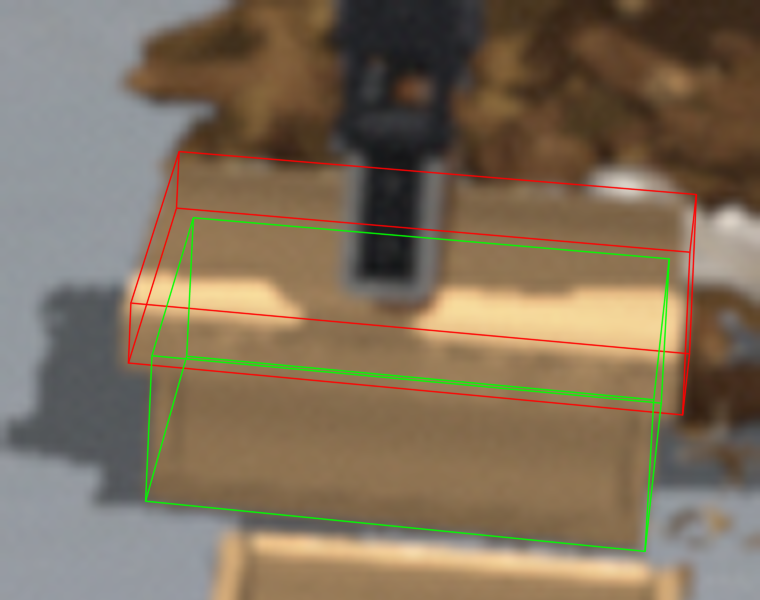

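View pics/top17.png

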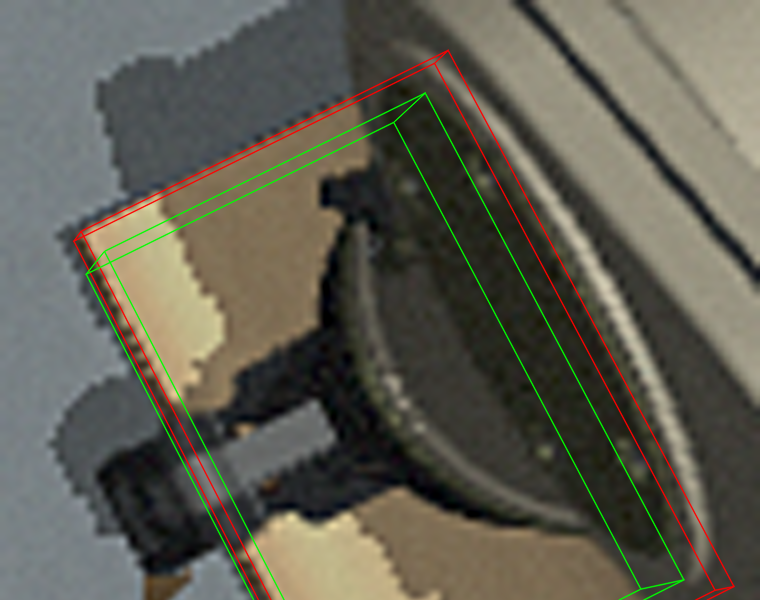

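Released, and the lid sits on the tray close to the drawn outline. Now I'll go straight up and out of the way, then check.

Emit:
arm_command(moves=[[[0, -0.3, 0, 0, 0], [0, -0.6, 0, 0, 0], [0, -1, 0, 0, 0], [0, -1, 0, 0, 0], [0, -1, 0, 0, 0], [0, -1, 0, 0, 0], [0, -1, 0, 0, 0]]])

```text
clock: 22.92
position: [0.4677, 0.1998, 0.2751]
ee_rot: [-0.163, 0.688, 0.163, 0.688]
ft_force: [1.2, -0.2, -0.0]
grip_width: 0.999
```

Emit:
arm_command(moves=[[[0, 0, 0.8, -0.5, 0], [0, 0, 0.8, -0.5, 0], [0, 0, 0.8, -0.5, 0], [0, 0, 0.8, -0.5, 0], [0, 0, 0.8, -0.5, 0], [0, 0, 0.8, -0.5, 0], [0, 0, 0.8, -0.5, 0], [0, 0, 0.8, -0.5, 0], [0, 0, 0.8, -0.5, 0], [0, 0, 0.8, -0.5, 0], [0, 0, 0, 0, 0], [0, 0, 0, 0, 0]]])

```text
clock: 23.92
position: [0.2658, 0.3231, 0.2738]
ee_rot: [-0.164, 0.688, 0.164, 0.688]
ft_force: [0.1, 0.3, 0.8]
grip_width: 1.005
```

```bash
python3 st2.py; python3 look.py 18 0.04; python3 - <<'E'
from h import *
for n in("scene","top"): cv2.imwrite(f"pics/{n}19.png",manip.camera(n)[:,:,::-1])
E
```

```text
t 23.9167 pos in tray mm [-121.24  200.6   273.85] f tray [0.21 0.22 0.82] tq [-0.02 -0.02  0.03] w 85.46 yaw 26.78
```

View pics/top18.png

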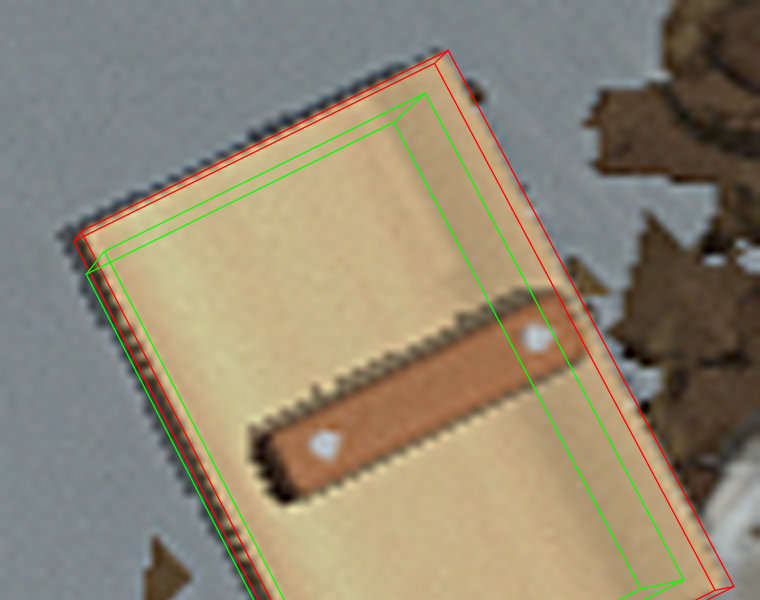

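View pics/scene18.png

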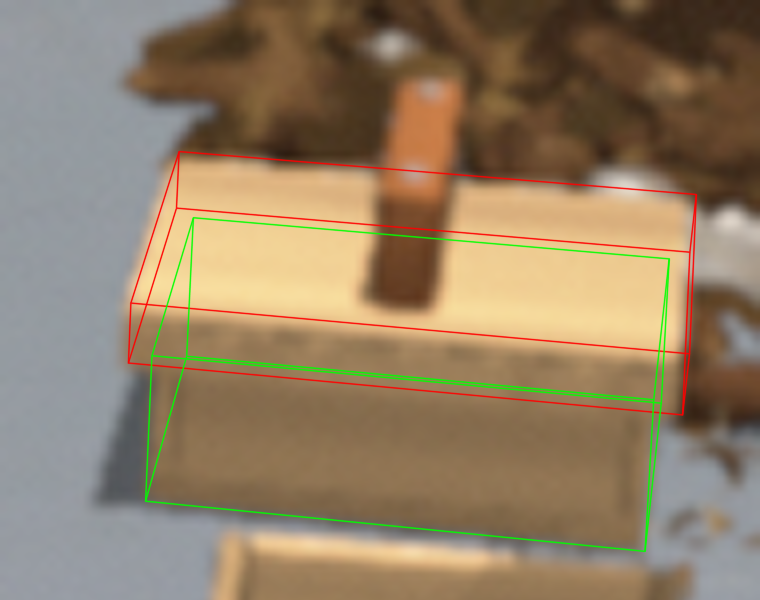

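View pics/top19.png

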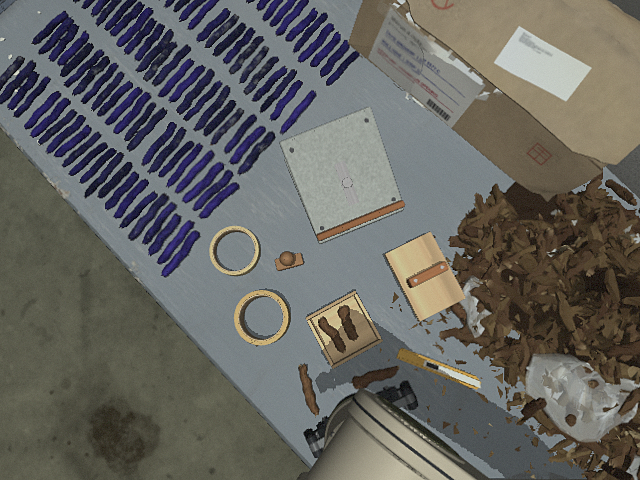

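```bash
python3 - <<'E'
import cv2
a=cv2.imread('pics/top19.png')[225:330,378:473]
cv2.imwrite('pics/top20.png',cv2.resize(a,None,fx=5.7,fy=5.7,interpolation=cv2.INTER_CUBIC))
E
```

```text
(no output)
```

View pics/top20.png

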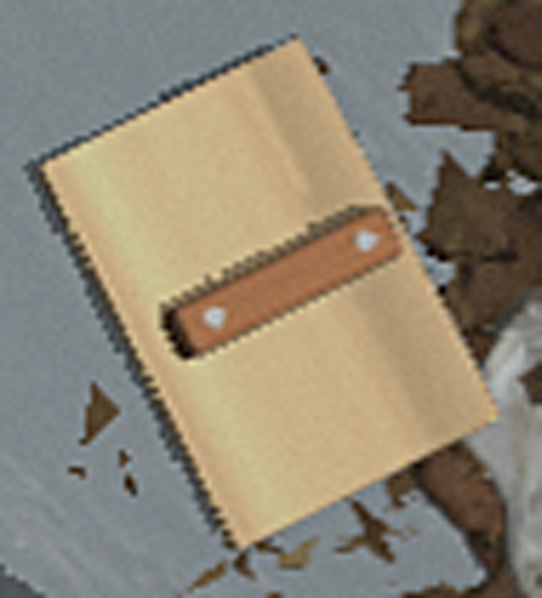

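View pics/scene18r.png

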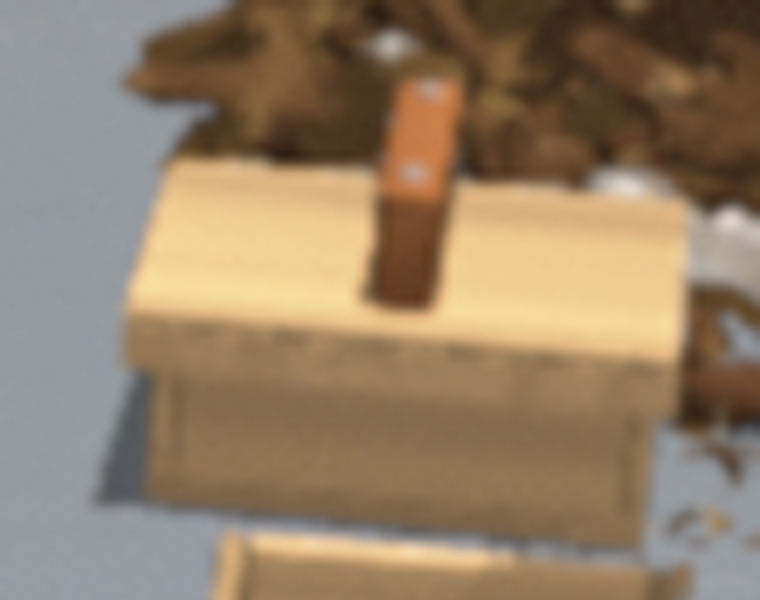

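```bash
python3 - <<'E'
from h import *
from scipy.optimize import least_squares
def c(p,s,o): return (np.array(p,float)+.5)/s-.5+np.array(o)
T=lambda p:c(p,5.7,(378,225)); S=lambda p:c(p,8,(355,180))
top=[([65,45,16],'top',T((43,167))),([65,-45,16],'top',T((297,38))),([-65,-45,16],'top',T((497,415))),([-65,45,16],'top',T((240,547)))]
sc=[([65,45,16],'scene',S((131,312))),([65,-45,16],'scene',S((180,159))),([-65,-45,16],'scene',S((688,203))),([-65,45,16],'scene',S((686,360))),([65,45,0],'scene',S((125,365))),([-65,45,0],'scene',S((680,416)))]
def res(p,ob): 
    M=R.from_euler('z',p[2]).as_matrix()
    return np.concatenate([proj(n,[np.array([p[0],p[1],.04])+M@np.array(q)/1000])[0]-uv for q,n,uv in ob])
Rt=R.from_euler('z',26.6,degrees=True).as_matrix()
for ob in(top,sc,top+sc):
    r=least_squares(res,[.464,.198,.46],args=(ob,));print(r.x[:2],np.degrees(r.x[2]),'offset in tray mm',(Rt.T[:2,:2]@(r.x[:2]-[.464,.198])*1000).round(1),r.fun.round(1).tolist())
print(manip.get_obs()['clock'])
E
```

```text
[0.4642 0.1987] 26.79470940573473 offset in tray mm [0.5 0.6] [-1.0, -0.4, 0.2, -0.6, 1.1, 0.2, -0.4, 0.7]
[0.4629 0.201 ] 26.769237210374097 offset in tray mm [0.4 3.2] [-0.4, -0.4, -0.6, -0.4, 0.7, -0.5, 0.2, -0.1, 0.0, 0.5, 0.1, 0.5]
[0.4639 0.1992] 26.787573750117062 offset in tray mm [0.5 1.1] [-1.2, -0.3, -0.0, -0.4, 0.8, 0.3, -0.6, 0.9, -0.3, -0.9, -0.5, -0.8, 0.7, -1.0, 0.2, -0.6, 0.1, -0.0, 0.1, 0.0]
24.1167
```

```bash
python3 -c "
from workcell import manip
print(manip.hand_in(), manip.get_obs()['clock'])"
```

```text
the job is handed in; nothing more can be done
the job is handed in; nothing more can be done
```

The lid is off the board and lies flat, handle up, over the long tray. The robot is clear of everything, and I handed in with the clock at about 24 s of the 45 s allowed.

- **Taking it off:** I gripped the bar by its ends and slid the lid up to the first stop at about 19 mm. I eased back, slid it left to the second stop at about 28 mm, eased back again and pulled it straight off. Sliding took only a few N. Feeling for the stops took about 8 N and 5 N.
- **Laying it down:** The tool can only point straight down, so the lid came off still tilted. I set its low end on the tray rim and turned it flat there with a light grip, at about 7 N. I then lifted it 2 mm, moved it about 4 mm to centre it, lowered it and let go.
- **Last checks:**
  - **Lid position:** both views together put the lid 0.5 mm along and 1.1 mm across from the tray's middle, and square to within 0.2°. The two cameras disagreed on the sideways offset: 0.6 mm from the top view and 3.2 mm from the scene view. Either is inside the lid's 5 mm overhang, so the tray is covered.
  - **Other things:** the tray, stamp, tape rolls and square tray look to be where they were, though I checked that by eye in the pictures only.

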